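Fetch the chasing block from behind the stock and set it on the sloped rest

TASK

The copper-faced chasing block lies at the back of the open wooden bay, hemmed in by the brass mill, the copper caster and the blue caddy. Stand all three of these on the round tray, then set the block on the sloped rest, flat on the board about the middle of its width, copper face up, lengthwise up the slope with a short end against the cleat; then stand each of the three back upright in the bay where it stood before. Do not knock any of them over, and do not disturb the little cup that stands beside the block.

Things in the scene. Friction and masses are not known exactly. Their poses are not given: they have to be found in the camera images.
- mill: brass coffee mill, an upright round barrel with copper bands and a low dome: barrel 48 mm in diameter from 9 to 115 mm above its underside, foot 52 mm, 131 mm tall overall; origin at the centre of its underside, z up; about 0.35 kg. Stands in the front row of the bay.
- caster: copper sugar caster with a white pierced top: round, belly and foot 50 to 54 mm in diameter, straight collar 42 mm in diameter from 62 to 108 mm above its underside, 131 mm tall overall; origin at the centre of its underside, z up; about 0.28 kg. Stands in the front row of the bay.
- caddy: blue enamelled tea caddy with brass lines and a brass knob: plain round body 56 mm in diameter from 0 to 105 mm above its underside, 132 mm tall overall with the knob; origin at the centre of its underside, z up; about 0.30 kg. Stands in the front row of the bay.
- block: chasing block: dark wooden block 90 (its x) x 60 (its y) x 30 mm with a copper sheet on top, 34 mm tall in all; origin at the centre of its underside, z up through the copper face; 0.3 kg. At the start it lies crossways (its x along the bay's y) on the bay's floor, 4 to 18 mm behind the row of three: fingers fit at its long sides only once those are gone; the short ends are too far apart.
- cup: little copper cup 32 mm in diameter and 30 mm tall, standing on the bay's floor beside one short end of the block; to be left alone; origin at the centre of its underside.
- bay: open-fronted plywood bay, fixed: origin under its centre on the bench, x to its back, y along its width. Floor 10 mm thick, 228 mm wide (y), from x = -93 to 93 mm; side walls 44 mm high, inner faces at y = +-106 mm; back wall 52 mm high, inner face at x = 85 mm; no front wall, no roof. The three stand in a row along y at about x = -45 mm, 72 mm apart, in an order that changes with each start.
- tray: round tinned tray with a beaded brass rim, fixed for the run: flat inside to a radius of 108 mm, inner floor 4 mm above the bench, rim 15 mm high and 129 mm in radius; origin under its centre. The three stand on it meanwhile, each with its centre within 85 mm of the tray's centre.
- slope: sloped board of the wooden rest, fixed: origin on its surface at the foot of the cleat's upper face, mid-width, 36 mm above the bench; x points up the slope (0.30 rad), y along the cleat, z square out of it. Board x -18 to 167, y -90 to 90 mm; cleat: dark strip 12 mm high, x -14 to 0 mm, at the low edge towards the robot. Block's place: origin at x = 45 mm, y = z = 0, its x along x either way.
Mind the look-alikes: they are no part of the job. What is shaped like the block but pink is not meant.

How it is judged:
On the way, in this order (a step that is already met when the one before it is completed fails the run):
1. mill, caster and caddy all stand upright and released on the tray, the block still in its place in the bay (horizontal distance between each of mill, caster, caddy and tray below 0.09 m and z of each of mill, caster, caddy in the frame of tray below 0.01 m and angle between each of mill, caster, caddy's own z axis and vertical below 0.1 rad and contact force between the fingers and mill below 0.1 N and contact force between the fingers and caster below 0.1 N and contact force between the fingers and caddy below 0.1 N and distance of block from where it was at the start of the episode below 0.03 m), for 0.2 s.
2. the block lies released on the sloped board against the cleat (x of block in the frame of slope between 0.041 and 0.053 m and y of block in the frame of slope between -0.03 and 0.03 m and z of block in the frame of slope between -0.005 and 0.005 m and angle between the x axis of block and the x axis of slope, either way round below 0.15 rad and angle between the z axis of block and the z axis of slope, either way round below 0.08 rad and contact force between the fingers and block below 0.1 N), for 0.2 s.
At the end, for the whole second after the job is handed in: Mill, caster and caddy stand upright at rest within 15 mm of where they started; the block rests flat on the sloped board, copper up, length up the slope within 0.15 rad, lower end within 8 mm of the cleat, within 30 mm of mid-width; the cup within 20 mm of its place (distance of each of mill, caster, caddy from where it was at the start of the episode below 0.015 m and angle between each of mill, caster, caddy's own z axis and vertical below 0.08 rad and linear speed of each of mill, caster, caddy, block below 0.02 m/s and x of block in the frame of slope between 0.041 and 0.053 m and y of block in the frame of slope between -0.03 and 0.03 m and z of block in the frame of slope between -0.005 and 0.005 m and angle between the x axis of block and the x axis of slope, either way round below 0.15 rad and angle between the z axis of block and the z axis of slope, either way round below 0.08 rad and angle between block's own z axis and vertical below 0.5 rad and distance of cup from where it was at the start of the episode below 0.02 m); the robot touches nothing.
It fails at once if the mill, the caster or the caddy is knocked over (angle between any of mill, caster, caddy's own z axis and vertical above 0.7 rad).
It fails at once if the cup is pushed away or knocked over (distance of cup from where it was at the start of the episode above 0.02 m or angle between cup's own z axis and vertical above 0.5 rad).
It also fails if it takes over 152 s, if anything falls off the work surface, if the arm or the gripper's body presses on something with over 40 N, if the wrist force passes 120 N, or if a joint passes its speed limit or range.

ROBOT

A 6-joint arm with a two-finger parallel gripper is mounted at the origin on the work surface. World frame = base frame: x ahead of the robot, y to its left, z up, the work surface at z = 0. Lengths are in m, angles in rad, forces in N, time in s.
With the tool pointing down it reaches from about 0.275 to 0.85 m from the base axis. Payload 19 kg.
Tool frame: the origin (TCP) lies on the mounting face of the last link; the fingertips stand 173 mm ahead of it and the grasp point (between the pads) lies 155 mm ahead of it (env.finger_overhang is the distance from the TCP to the fingertips, in m); y points along the fingers, z is the direction in which the jaws open and shut, and the axes are right-handed (so a half turn about y gives the same grasp; the last joint's range is limited). The gripper opens to 85 mm and grips with 20 to 120 N. Pads are 22 mm wide; open, the fingers measure 114 mm over their backs; the gripper's body (76 mm by 85 mm) begins 54 mm behind the grasp point. The pads swing forward as they close: fully open they stand 13 mm farther back than shut.
Start: joints at [1.114, 0.15, 1.437, -0, 1.554, -0.134], TCP at [0.182, 0.545, 0.405] pointing down, gripper open.
Joint ranges: [-2.8, 2.8], [-0.68, 2.1], [0.12, 2.68], [-1.39, 4.53], [0.16, 2.79], [-2.81, 2.81]. Speed limits (rad/s): [1.89, 1.89, 2.22, 3.01, 3.01, 3.01].

INTERFACE

Orientations are given as a unit quaternion [w, x, y, z].
In Python, from workcell import observe, imaging, env gives the robot as it stands. The module is installed in compiled form; this text tells all that it offers.
- The arm moves only by the tool jog_arm, never from a script. Its argument "increments" is text: rows parted by semicolons, each of 7 numbers parted by spaces: the closure in counts, from 0 (fully open) to 255 (shut), then the shift along the tool's x, y, z in m, then the turn, a rotation vector about the tool's x, y, z in degrees. A call has exactly 8 rows; each row shifts and turns the commanded pose from where the row before left it, along the tool's axes as they then stand; what a row does not reach is not made up. A row lasts 1/10 s, in which the tool goes at most 50 mm and 8.59 degrees, less where a joint would pass 70% of its speed; a pose out of reach is approached as far as the arm can. A call with a gripper value outside its range is refused whole. The fingers move at their own pace and stop on an object; "grip_force" is the grip in N (left out, the last holds). Time passes only in rows, so rows that do not move let the fingers close, or fill a call up. It gives the time, the measured TCP pose, the force and the opening at its end, in the units of the state.
- observe(): the state, without advancing time (a new reading comes with each control period).
- imaging.capture(name): name is "scene" or "top" or "wrist"; returns a dict with "frame" (420x560x3 uint8, red, green, blue), "mtx" (3x3 intrinsics, pixels), "D" ([k1, k2, p1, p2, k3] as OpenCV has them; the pictures are not rectified), "camera_from_world" (4x4, takes a point from world to camera coordinates). Camera axes: x right, y down, z forward; pixel columns grow to the right and rows downward; lengths in m; the calibration is good to about 2 mm. A picture is of the moment at which its call begins. There is no depth.
- env.job_done(): hands the job in, once; it reports no verdict.
The state is a dict: "time": time; "joint_positions": joint angles; "joint_vel": joint speeds; "joint_torque": joint torques, N m; "tool_pos": TCP position; "tool_rot": TCP orientation; "contact_force": force on the tool from outside, world axes, zero at the start; "ft_torque": the same for the moment, N m; "gripper_width": finger opening in m.
Only numpy, scipy, OpenCV 4.12 (cv2) and the standard library are available. Lean on these libraries where they do the work, as an engineer would, in place of code of your own. Each camera call takes 0.05 s, during which the arm holds its last target. There are 200 camera calls.

## Working session

There is one attempt and no reset: what is moved stays moved. The work goes in short steps, Python scripts to look and compute and a tool call to move; the robot and the scene stay as the last step left them, time stands still between calls to the robot, and variables do not carry over. Pictures are saved under pics/ and viewed, about 12 in all and at most 16, crops included, and the job is handed in when it is done.

Besides the shell and the picture viewer there is one more tool, called after ">>>" as name(argument=value, ...) on one line, values as JSON. jog_arm: Moves the arm, as the interface text tells. Its arguments: {"type":"object","properties":{"increments":{"type":"string"},"grip_force":{"type":"number"}},"required":["increments"]}

```bash
mkdir -p pics
cat > h.py <<'E'
from workcell import observe, imaging, env
import numpy as np, cv2, pickle
def cap(n, f):
    d=imaging.capture(n); pickle.dump(d,open(f'pics/{f}.pkl','wb')); cv2.imwrite(f'pics/{f}.png',d['frame'][:,:,::-1]); return d
def ld(f): return pickle.load(open(f'pics/{f}.pkl','rb'))
def ray(d,u,v):
    p=cv2.undistortPoints(np.array([[[u,v]]],float),d['mtx'],d['D'])[0,0]
    M=d['camera_from_world']; R=M[:3,:3]; c=-R.T@M[:3,3]; r=R.T@np.r_[p,1]; return c,r/np.linalg.norm(r)
def atz(d,u,v,z):
    c,r=ray(d,u,v); return c+r*(z-c[2])/r[2]
def tri(*a):
    A=np.zeros((3,3));b=np.zeros(3)
    for d,u,v in a:
        c,r=ray(d,u,v);P=np.eye(3)-np.outer(r,r);A+=P;b+=P@c
    return np.linalg.solve(A,b)
def proj(d,P):
    M=d['camera_from_world']; return cv2.projectPoints(np.array(P,float).reshape(-1,1,3),cv2.Rodrigues(M[:3,:3])[0],M[:3,3],d['mtx'],d['D'])[0][:,0]
E
python3 - <<'E'
from h import *
a=cap('top','top0');b=cap('scene','scene0')
im=np.hstack([a['frame'],b['frame']])[:,:,::-1]
cv2.imwrite('pics/t0.png',cv2.resize(a['frame'][:,:,::-1],(800,600)));cv2.imwrite('pics/s0.png',cv2.resize(b['frame'][:,:,::-1],(800,600)))
o=observe();print(o)
for d in (a,b):
    M=d['camera_from_world'];print(-M[:3,:3].T@M[:3,3],M[2,:3])
E
```

```text
{'time': 0.1, 'joint_positions': array([ 1.11399752e+00,  1.50918022e-01,  1.43792431e+00, -1.41647982e-05,
        1.55378626e+00, -1.34015308e-01]), 'joint_vel': array([ 0.00050901, -0.00145079, -0.00429063, -0.0009884 , -0.00023276,
        0.00083854]), 'joint_torque': array([ 4.44868027e-03, -7.14372110e+01, -5.71784091e+01, -2.06035584e-04,
        7.33732857e-03,  5.16874786e-05]), 'tool_pos': array([0.18241101, 0.54526967, 0.40416721]), 'tool_rot': array([-0.69756571,  0.69826942, -0.11372816,  0.11352448]), 'contact_force': array([-0.2029723 ,  0.67796086, -0.42132645]), 'ft_torque': array([-0.04998862, -0.00279069,  0.03187304]), 'gripper_width': 0.08547350893996178}
[ 0.36729227 -0.00689184  1.48309788] [ 0.06930262 -0.00111282 -0.99759506]
[ 0.878781   -0.70055581  0.58411486] [-0.42193083  0.7093639  -0.56460361]
```

View pics/t0.png

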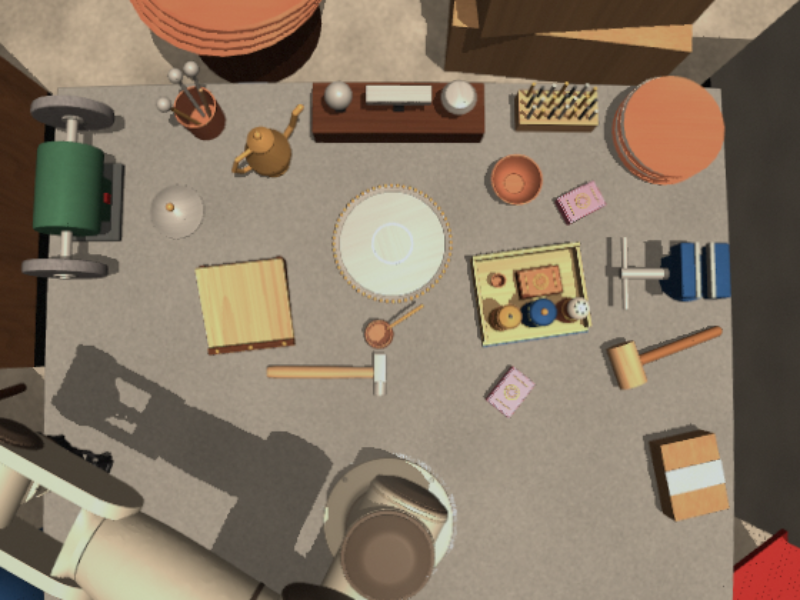

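View pics/s0.png

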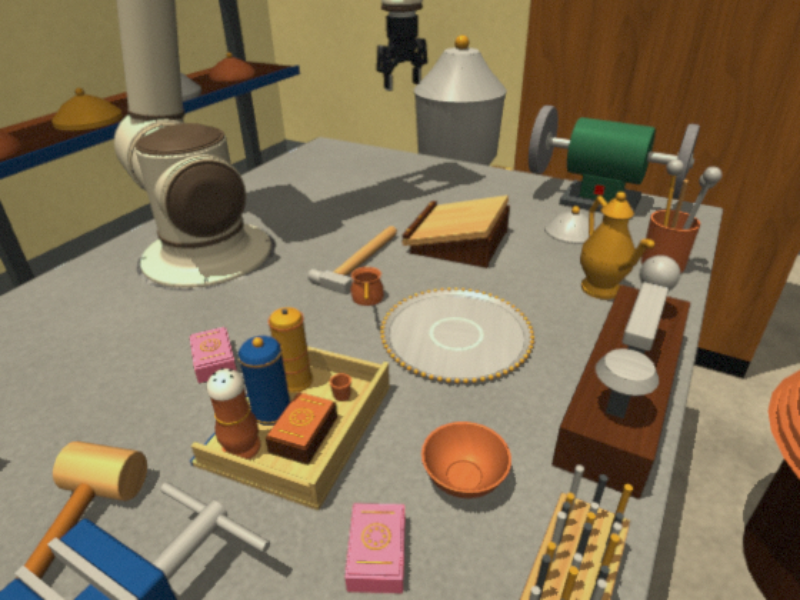

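The top view has the bay at about (530,295) in the 800-wide picture, with the mill, caddy and caster in a row from left to right. The tray is at (392,243) and the slope at (245,305), with its cleat along the lower edge at about (250,347). The scene view agrees. Next I'll enlarge crops of these.

Run:
```python
from h import *
a=ld('top0')['frame'][:,:,::-1];b=ld('scene0')['frame'][:,:,::-1]
# top bay crop: cols 322-422, rows 160-250 ; x4 ; slope crop cols 130-215 rows 170-255
c1=cv2.resize(a[165:245,325:420],None,fx=4.2,fy=4.2,interpolation=cv2.INTER_CUBIC)
c2=cv2.resize(a[175:250,130:215],None,fx=4.2,fy=4.2,interpolation=cv2.INTER_CUBIC)
c3=cv2.resize(b[205:355,130:280],None,fx=2.4,fy=2.4,interpolation=cv2.INTER_CUBIC)
print(c1.shape,c2.shape,c3.shape)
im=np.zeros((600,800,3),np.uint8)
im[:c1.shape[0],:c1.shape[1]]=c1; im[:c2.shape[0],420:420+c2.shape[1]]=c2[:, :380]
c3=cv2.resize(b[210:345,130:280],None,fx=1.85,fy=1.85,interpolation=cv2.INTER_CUBIC); im[340:340+c3.shape[0],:c3.shape[1]]=c3
c4=cv2.resize(b[130:195,270:370],None,fx=3.5,fy=3.5,interpolation=cv2.INTER_CUBIC); im[340:340+c4.shape[0],420:420+c4.shape[1]]=c4
cv2.imwrite('pics/m1.png',im)
```

```text
(336, 399, 3) (315, 357, 3) (360, 360, 3)
```

View pics/m1.png

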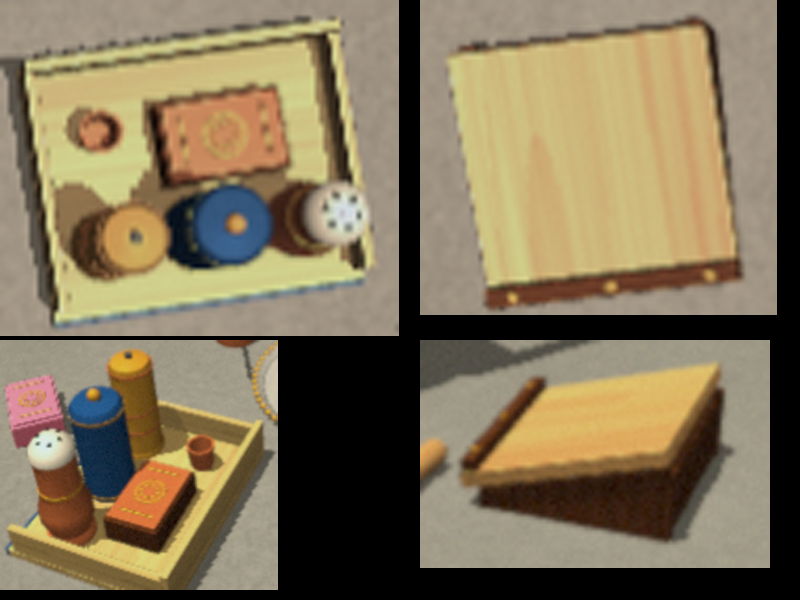

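The crop shows these pixel positions:
- **Bay contents:** mill knob (136,237), caddy knob (237,224), caster top (342,213), and the block's copper corners.
- **Slope:** the cleat's upper edge runs (487,286) to (738,262), and the board's top corners are (449,58) and (705,24).

I'll triangulate from the two views.

Run:
```python
from h import *
from scipy.optimize import least_squares
a=ld('top0');b=ld('scene0')
def T1(x,y,ox=0): return ((x-ox+.5)/4.2-.5+325,(y+.5)/4.2-.5+165)
def T2(x,y): return ((x-420+.5)/4.2-.5+130,(y+.5)/4.2-.5+175)
def S1(x,y): return ((x+.5)/1.85-.5+130,(y-340+.5)/1.85-.5+210)
def S2(x,y): return ((x-420+.5)/3.5-.5+270,(y-340+.5)/3.5-.5+130)
for n,t,s,z in (('mill',(136,237),(128,355),.141),('caddy',(237,224),(93,394),.142),('caster',(342,213),(51,436),.135)):
    print(n,tri((a,*T1(*t)),(b,*S1(*s))),atz(a,*T1(*t),z))
c=np.array([atz(a,*T1(*p),.044) for p in((150,103),(277,87),(290,162),(165,183))]);print('block',c.mean(0),c, np.degrees(np.arctan2(*(c[0]-c[1])[[1,0]])))
w=np.array([atz(a,*T1(*p),z) for p,z in (((27,62),.052),((338,22),.052),((57,322),.01),((370,275),.01),((105,130),.04))]);print('bay',w)
c=[S1(*p) for p in((151,462),(195,474),(156,530),(107,512))]
print('block scene c',np.mean([atz(b,*p,.044) for p in c],0))
# slope fit
y0=.09;th=.30
L=[(-y0,0,0),(y0,0,0)]
pts=[((0,y0,0),a,T2(487,286)),((0,-y0,0),a,T2(738,262)),((.167,y0,0),a,T2(449,58)),((.167,-y0,0),a,T2(705,24)),
((.167,-y0,0),b,S2(718,368)),((-.014,-y0,.012),b,S2(463,464)),((.167,-y0,0),b,S2(718,368))]
def W(p,q):
    x,y,z,yaw=p; R=cv2.Rodrigues(np.array([0,0,yaw]))[0]@cv2.Rodrigues(np.array([0,-th,0]))[0]
    return R@np.array(q)+[x,y,z]
f=lambda p:np.concatenate([proj(d,W(p,q))[0]-np.array(uv) for q,d,uv in pts])
r=least_squares(f,[.45,.35,.036,.1]);print('slope',r.x,r.fun.round(1))
o=(392*.7,243*.7);print('tray',atz(a,*o,.015))
```

```text
mill [ 0.42790972 -0.23789289  0.14010769] [ 0.42730179 -0.23824662  0.141     ]
caddy [ 0.43683919 -0.30518032  0.137725  ] [ 0.43577225 -0.30506074  0.142     ]
caster [ 0.44481356 -0.37411078  0.13950579] [ 0.44339513 -0.37717232  0.135     ]
block [ 0.50475214 -0.31613826  0.044     ] [[ 0.52646284 -0.26604839  0.044     ]
 [ 0.53809573 -0.35707704  0.044     ]
 [ 0.48470206 -0.36544602  0.044     ]
 [ 0.46974793 -0.2759816   0.044     ]] 97.28256714366732
bay [[ 0.55440947 -0.17803186  0.052     ]
 [ 0.5836615  -0.39987138  0.052     ]
 [ 0.37212106 -0.2032105   0.01      ]
 [ 0.40550429 -0.43135467  0.01      ]
 [ 0.50762274 -0.23445026  0.04      ]]
block scene c [ 0.50853293 -0.31680169  0.044     ]
slope [0.3852145  0.26552426 0.08859901 0.24297798] [  2.    1.2   3.   -8.   -6.1  -0.1  -4.7  -7.6  -7.8   6.9   1.1 -13.
  -7.8   6.9]
tray [ 0.58734591 -0.01085532  0.015     ]
```

Run:
```python
from h import *
from scipy.optimize import least_squares
a=ld('top0');b=ld('scene0')
def T2(x,y): return ((x-420+.5)/4.2-.5+130,(y+.5)/4.2-.5+175)
def S2(x,y): return ((x-420+.5)/3.5-.5+270,(y-340+.5)/3.5-.5+130)
y0=.09;th=.30
pts=[((0,y0,0),a,T2(487,286)),((0,-y0,0),a,T2(738,262)),((.167,y0,0),a,T2(449,58)),((.167,-y0,0),a,T2(705,24)),
((.167,y0,0),b,S2(719,366)),((.167,-y0,0),b,S2(668,461)),((-.014,-y0,.012),b,S2(463,464)),((-.0,y0,.012),b,S2(545,378))]
def W(p,q):
    x,y,z,yaw=p; R=cv2.Rodrigues(np.array([0,0,yaw]))[0]@cv2.Rodrigues(np.array([0,-th,0]))[0]
    return R@np.array(q)+[x,y,z]
f=lambda p:np.concatenate([proj(d,W(p,q))[0]-np.array(uv) for q,d,uv in pts])
r=least_squares(f,[.45,.35,.036,.1]);print('slope',r.x,r.fun.round(1))
r=least_squares(lambda q:f([q[0],q[1],.036,q[2]]),[.45,.35,.1]);print('slope',r.x,r.fun.round(1))
```

```text
slope [0.37790978 0.28385602 0.03210471 0.11605606] [ 0.1 -0.2 -0.1 -1.3 -0.5 -0.5 -0.4  0.3  0.2  0.5 -0.7 -1.4 -1.3  0.6
 -0.   0.6]
slope [0.37833205 0.28205891 0.11639373] [ 0.3 -0.3  0.4 -1.4 -0.3 -0.8  0.  -0.   0.2 -0.4 -0.7 -2.3 -1.4 -0.3
 -0.1 -0.2]
```

```bash
cat >> h.py <<'E'
from scipy.spatial.transform import Rotation as Ro
def pose():
    o=observe(); q=o['tool_rot']; return o['tool_pos'],Ro.from_quat([q[1],q[2],q[3],q[0]]),o
def down(yaw,pitch=0):
    "tool z horizontal at heading yaw, y down"
    z=np.array([np.cos(yaw),np.sin(yaw),0]);y=np.array([0,0,-1.]);x=np.cross(y,z);return Ro.from_matrix(np.c_[x,y,z])
def delta(p,R):
    "shift in present tool axes, then turn rotvec deg"
    p0,R0,o=pose(); print('t',round(o['time'],1),'pos',p0.round(4),'shift(tool)',R0.inv().apply(np.array(p)-p0).round(4),'turn',np.degrees((R0.inv()*R).as_rotvec()).round(2))
E
python3 - <<'E'
from h import *
p,R,o=pose();print(R.as_matrix().round(3))
yb=.13
for y in(yb,yb+np.pi): delta([.436,-.20,.40],down(y))
d=cap('wrist','w0');M=d['camera_from_world'];print((-M[:3,:3].T@M[:3,3]-p),R.inv().apply(-M[:3,:3].T@M[:3,3]-p),R.inv().apply(M[2,:3]))
E
```

```text
[[ 0.948 -0.     0.317]
 [-0.317 -0.001  0.948]
 [-0.    -1.    -0.001]]
t 0.1 pos [0.1824 0.5453 0.4042] shift(tool) [ 0.4769  0.0048 -0.6263] turn [6.000e-02 6.406e+01 3.000e-02]
t 0.1 pos [0.1824 0.5453 0.4042] shift(tool) [ 0.4769  0.0048 -0.6263] turn [ 3.0000e-02 -1.1594e+02 -6.0000e-02]
[-0.06513619  0.02287114 -0.03032749] [-0.06902343  0.030335    0.00105951] [2.67275535e-01 9.63620147e-01 1.69145359e-05]
```

>>> jog_arm(increments="0 .025 0 -.034 0 0 0;0 .025 0 -.034 0 0 0;0 .025 0 -.034 0 0 0;0 .025 0 -.034 0 0 0;0 .025 0 -.034 0 0 0;0 .025 0 -.034 0 0 0;0 .025 0 -.034 0 0 0;0 .025 0 -.034 0 0 0")

```text
time: 0.95
tool_pos: [0.2857, 0.2223, 0.4046]
tool_rot: [0.698, -0.698, 0.113, -0.114]
contact_force: [1.0, 0.1, 0.3]
gripper_width: 0.0854
```

>>> jog_arm(increments="0 .025 0 -.034 0 0 0;0 .025 0 -.034 0 0 0;0 .025 0 -.034 0 0 0;0 .025 0 -.034 0 0 0;0 .025 0 -.034 0 0 0;0 .025 0 -.034 0 0 0;0 .025 0 -.034 0 0 0;0 .025 0 -.034 0 0 0")

```text
time: 1.75
tool_pos: [0.3892, -0.0994, 0.4047]
tool_rot: [-0.698, 0.698, -0.114, 0.114]
contact_force: [1.1, 1.2, 0.4]
gripper_width: 0.0856
```

>>> jog_arm(increments="0 .019 0 -.009 0 8 0;0 .019 0 -.009 0 8 0;0 .019 0 -.009 0 8 0;0 .019 0 -.009 0 8 0;0 .019 0 -.009 0 8 0;0 .019 0 -.009 0 8 0;0 .019 0 -.009 0 8 0;0 .019 0 -.009 0 8 0", grip_force=40)

```text
time: 2.55
tool_pos: [0.439, -0.2501, 0.4044]
tool_rot: [-0.53, 0.53, -0.468, 0.467]
contact_force: [-0.1, 0.2, -0.6]
gripper_width: 0.0854
```

Run:
```python
from h import *
delta([.44,-.26,.40],down(.13))
d=cap('wrist','w1');cv2.imwrite('pics/w1v.png',cv2.resize(d['frame'][:,:,::-1],(800,600),interpolation=cv2.INTER_CUBIC))
```

```text
t 2.5 pos [ 0.439  -0.2501  0.4044] shift(tool) [ 0.0099  0.0044 -0.0003] turn [ 0.03 -0.26 -0.02]
```

View pics/w1v.png

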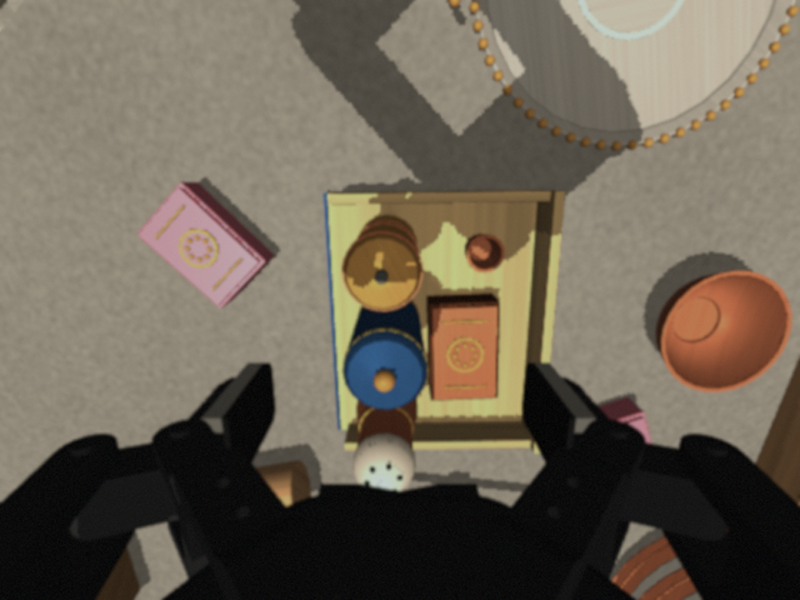

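The wrist view shows the mill knob at (381,276), the caddy knob at (384,381) and the caster top at about (385,463). The block's copper face spans (432,307) to (497,397), and the row lies squarely along tool x.

Run:
```python
from h import *
a=ld('top0');b=ld('scene0');w=ld('w1')
def T1(x,y): return ((x+.5)/4.2-.5+325,(y+.5)/4.2-.5+165)
def S1(x,y): return ((x+.5)/1.85-.5+130,(y-340+.5)/1.85-.5+210)
k=1/1.42857
W=lambda x,y:((x+.5)*k-.5,(y+.5)*k-.5)
for n,t,s,q in (('mill',(136,237),(128,355),(381,276)),('caddy',(237,224),(93,394),(384,381)),('caster',(342,213),(51,436),(385,463))):
    print(n,tri((a,*T1(*t)),(b,*S1(*s)),(w,*W(*q))).round(4),atz(w,*W(*q),.14).round(4))
c=np.array([atz(w,*W(*p),.044) for p in((432,308),(497,305),(497,397),(433,400))]);print('block',c.mean(0),c.round(4))
print(tri((a,*T1(220,133)),(w,*W(465,355)),(b,*S1(151,490))))
print('cup',atz(w,*W(484,252),.04))
c=np.array([atz(w,*W(*p),z) for p,z in(((326,195),.01),((340,430),.01),((558,192),.052),((539,450),.052))]);print(c.round(4))
```

```text
mill [ 0.4269 -0.2365  0.1388] [ 0.4262 -0.2343  0.14  ]
caddy [ 0.4361 -0.304   0.136 ] [ 0.4356 -0.2999  0.14  ]
caster [ 0.4432 -0.3709  0.1333] [ 0.4431 -0.3585  0.14  ]
block [ 0.50346574 -0.31465938  0.044     ] [[ 0.4697 -0.2776  0.044 ]
 [ 0.5226 -0.2683  0.044 ]
 [ 0.5385 -0.3514  0.044 ]
 [ 0.4831 -0.3613  0.044 ]]
[ 0.5045373  -0.31510829  0.04507785]
cup [ 0.50490881 -0.22677954  0.04      ]
[[ 0.3699 -0.1996  0.01  ]
 [ 0.4017 -0.4244  0.01  ]
 [ 0.5492 -0.1735  0.052 ]
 [ 0.5832 -0.3945  0.052 ]]
```

>>> jog_arm(increments="0 -.0165 0 -.010 0 0 0;0 0 .03 0 0 0 0;0 0 .03 0 0 0 0;0 0 .03 0 0 0 0;0 0 .03 0 0 0 0;0 0 .024 0 0 0 0;0 0 .010 0 0 0 0;0 0 0 0 0 0 0", grip_force=40)

```text
time: 3.4
tool_pos: [0.4267, -0.234, 0.2499]
tool_rot: [-0.532, 0.532, -0.467, 0.465]
contact_force: [0.8, -0.4, -0.1]
gripper_width: 0.0852
```

>>> jog_arm(increments="255 0 0 0 0 0 0;255 0 0 0 0 0 0;255 0 0 0 0 0 0;255 0 0 0 0 0 0;255 0 0 0 0 0 0;255 0 0 0 0 0 0;255 0 0 0 0 0 0;255 0 0 0 0 0 0")

```text
time: 4.2
tool_pos: [0.427, -0.2344, 0.252]
tool_rot: [-0.532, 0.532, -0.466, 0.467]
contact_force: [-1.9, -0.1, 7.6]
gripper_width: 0.0468
```

Run:
```python
from h import *
delta([.427,-.235,.25],down(.1345)); d=cap('wrist','w2');b=cap('scene','s2')
im=np.hstack([d['frame'],b['frame'][100:,60:340].repeat(1,0) if 0 else np.zeros((420,0,3),np.uint8)])
c=cv2.resize(b['frame'][190:350,110:290],(450,400));im=np.zeros((400,800,3),np.uint8);im[:,350:]=c;im[:262,:350]=cv2.resize(d['frame'],(350,262))
cv2.imwrite('pics/v2.png',im[:,:,::-1])
```

```text
t 4.2 pos [ 0.427  -0.2344  0.252 ] shift(tool) [ 0.0006  0.002  -0.0001] turn [-0.06 -0.2   0.09]
```

View pics/v2.png

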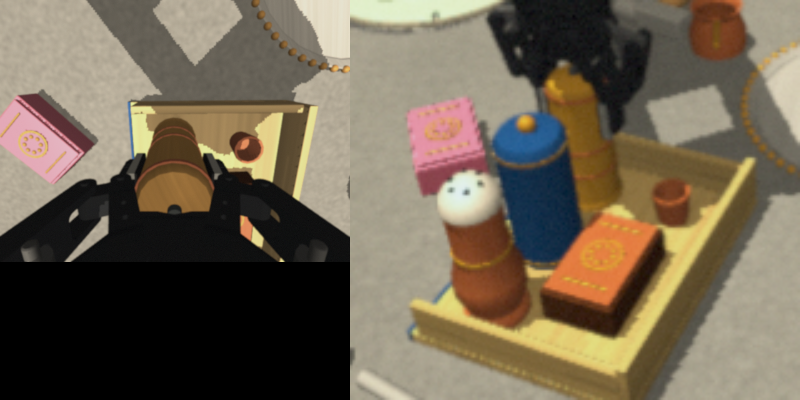

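The mill is held squarely by its barrel (width 46.8 mm) and its neighbours are untouched. I'll lift it and carry it to the tray.

>>> jog_arm(increments="255 0 -.01 0 0 0 0;255 0 -.02 0 0 0 0;255 0 -.025 0 0 0 0;255 0 -.025 0 0 0 0;255 -.0264 0 .0177 0 0 0;255 -.0264 0 .0177 0 0 0;255 -.0264 0 .0177 0 0 0;255 -.0264 0 .0177 0 0 0")

```text
time: 5.1
tool_pos: [0.4836, -0.1191, 0.3317]
tool_rot: [0.532, -0.532, 0.466, -0.467]
contact_force: [0.6, -0.3, -2.7]
gripper_width: 0.0471
```

>>> jog_arm(increments="255 -.0264 0 .0177 0 0 0;255 -.0264 0 .0177 0 0 0;255 -.0264 0 .0177 0 0 0;255 -.0264 0 .0177 0 0 0;255 -.0264 0 .0177 0 0 0;255 -.0264 0 .0177 0 0 0;255 0 0 0 0 0 0;255 0 0 0 0 0 0")

```text
time: 5.9
tool_pos: [0.5679, 0.0512, 0.3311]
tool_rot: [-0.532, 0.532, -0.466, 0.466]
contact_force: [-0.2, 0.5, -2.6]
gripper_width: 0.047
```

Run:
```python
from h import *
delta([.567,.051,.247],down(.1345)); print(observe()['contact_force'])
d=cap('wrist','w3');cv2.imwrite('pics/w3v.png',d['frame'][:,:,::-1])
```

```text
t 5.9 pos [0.5679 0.0512 0.3311] shift(tool) [ 0.      0.0841 -0.0009] turn [ 0.01 -0.12  0.01]
[-0.22377175  0.49172835 -2.61136476]
```

View pics/w3v.png

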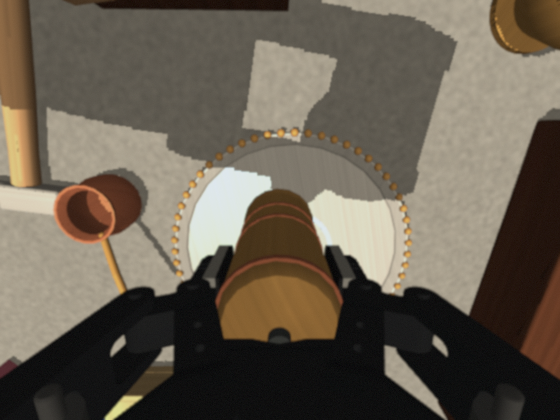

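The mill hangs upright, and the tray rim shows at left (175,240), right (408,238) and far (291,131). I'll check the tray centre, then lower.

Run:
```python
from h import *
w=ld('w3');P=np.array([atz(w,*p,.013)[:2] for p in((175,240),(408,238),(291,131),(228,150),(358,152))])
A=np.c_[2*P,np.ones(len(P))];s=np.linalg.lstsq(A,(P**2).sum(1),rcond=None)[0];print(s[:2],np.sqrt(s[2]+s[0]**2+s[1]**2))
```

```text
[ 0.58812935 -0.00548181] 0.12369911386166318
```

>>> jog_arm(increments="255 0 .02 0 0 0 0;255 0 .02 0 0 0 0;255 0 .02 0 0 0 0;255 0 .01 0 0 0 0;255 0 .007 0 0 0 0;255 0 .004 0 0 0 0;255 0 .002 0 0 0 0;255 0 0 0 0 0 0")

```text
time: 6.75
tool_pos: [0.568, 0.0506, 0.2481]
tool_rot: [0.532, -0.532, 0.466, -0.466]
contact_force: [-0.3, 0.1, -3.2]
gripper_width: 0.0471
```

>>> jog_arm(increments="255 0 .0015 0 0 0 0;255 0 .001 0 0 0 0;255 0 0 0 0 0 0;0 0 0 0 0 0 0;0 0 0 0 0 0 0;0 0 0 0 0 0 0;0 0 0 0 0 0 0;0 0 0 0 0 0 0")

```text
time: 7.55
tool_pos: [0.5679, 0.0506, 0.2452]
tool_rot: [-0.532, 0.532, -0.466, 0.466]
contact_force: [0.4, -0.7, 0.1]
gripper_width: 0.0851
```

>>> jog_arm(increments="0 0 -.02 0 0 0 0;0 0 -.03 0 0 0 0;0 0 -.04 0 0 0 0;0 0 -.03 0 0 0 0;0 0 0 0 0 0 0;0 0 0 0 0 0 0;0 .03 0 -.02 0 0 0;0 .03 0 -.02 0 0 0")

```text
time: 8.35
tool_pos: [0.5355, -0.0143, 0.3634]
tool_rot: [-0.532, 0.533, -0.467, 0.465]
contact_force: [0.9, -0.4, 0.3]
gripper_width: 0.0856
```

Run:
```python
from h import *
delta([.436,-.305,.36],down(.1345)); d=cap('wrist','w4');cv2.imwrite('pics/w4v.png',d['frame'][:,:,::-1])
```

```text
t 8.3 pos [ 0.5355 -0.0143  0.3634] shift(tool) [ 0.275   0.0035 -0.1371] turn [ 0.15 -0.1  -0.04]
```

View pics/w4v.png

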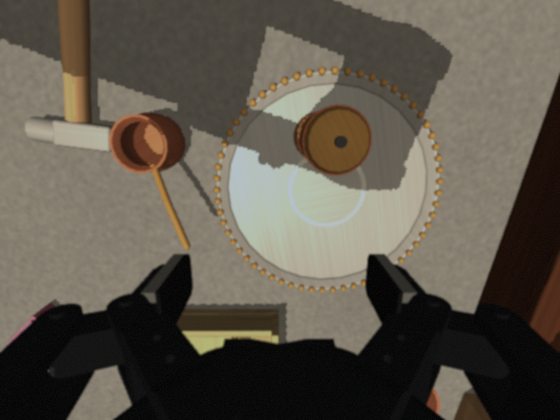

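The mill stands upright on the tray (knob at (341,141), tray centre at about (328,180)). The caddy is next.

>>> jog_arm(increments="0 .0344 0 -.0171 0 0 0;0 .0344 0 -.0171 0 0 0;0 .0344 0 -.0171 0 0 0;0 .0344 0 -.0171 0 0 0;0 .0344 0 -.0171 0 0 0;0 .0344 0 -.0171 0 0 0;0 .0344 0 -.0171 0 0 0;0 .0344 0 -.0171 0 0 0")

```text
time: 9.2
tool_pos: [0.4355, -0.3061, 0.3638]
tool_rot: [0.532, -0.532, 0.467, -0.466]
contact_force: [-0.3, 0.9, -0.6]
gripper_width: 0.0855
```

Run:
```python
from h import *
p,R,o=pose(); print(p)
from h import *
w=ld('w4');print('mill',atz(w,341,141,.135)[:2])
P=np.array([atz(w,*p,.013)[:2] for p in((216,180),(441,180),(328,70),(328,291))]);print(P.round(3))
d=cap('wrist','w5');cv2.imwrite('pics/w5v.png',d['frame'][:,:,::-1])
```

```text
[ 0.43550211 -0.30611695  0.36383091]
mill [0.56715765 0.05111362]
[[ 0.463 -0.011]
 [ 0.711  0.023]
 [ 0.567  0.116]
 [ 0.611 -0.131]]
```

View pics/w5v.png

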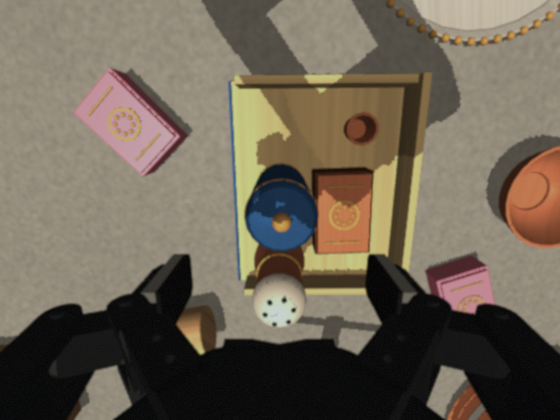

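The caddy knob is at (282,223) and the caster top at (280,302). The mill measures (.567,.051), and the tray centre is near (.588,-.001).

Run:
```python
from h import *
w=ld('w5');print('caddy',atz(w,282,223,.138)[:2],'caster',atz(w,280,302,.132)[:2])
c=np.array([atz(w,*p,.044)[:2] for p in((316,171),(372,170),(370,253),(318,255))]);print(c.mean(0),c.round(4))
delta([.436,-.304,.25],down(.1345))
```

```text
caddy [ 0.43627708 -0.30145619] caster [ 0.44379368 -0.3684351 ]
[ 0.50361306 -0.31397135] [[ 0.4676 -0.2739]
 [ 0.5226 -0.2656]
 [ 0.5397 -0.3534]
 [ 0.4846 -0.363 ]]
t 9.2 pos [ 0.4341 -0.3102  0.3636] shift(tool) [-0.0059  0.1135  0.0029] turn [ 0.15 -0.32  0.  ]
```

>>> jog_arm(increments="0 -.006 0 .0025 0 0 0;0 0 .03 0 0 0 0;0 0 .03 0 0 0 0;0 0 .03 0 0 0 0;0 0 .0155 0 0 0 0;0 0 .008 0 0 0 0;0 0 0 0 0 0 0;255 0 0 0 0 0 0")

```text
time: 10.05
tool_pos: [0.4383, -0.2983, 0.2523]
tool_rot: [-0.532, 0.532, -0.466, 0.466]
contact_force: [0.6, 0.6, 0.7]
gripper_width: 0.0734
```

>>> jog_arm(increments="255 0 0 0 0 0 0;255 0 0 0 0 0 0;255 0 0 0 0 0 0;255 0 0 0 0 0 0;255 0 0 0 0 0 0;255 0 0 0 0 0 0;255 0 0 0 0 0 0;255 0 0 0 0 0 0")

```text
time: 10.85
tool_pos: [0.4379, -0.2988, 0.2529]
tool_rot: [-0.531, 0.532, -0.466, 0.467]
contact_force: [-6.5, -0.3, 8.4]
gripper_width: 0.0546
```

Run:
```python
from h import *
delta([.617,-.005,.33],down(.1345))
```

```text
t 10.8 pos [ 0.4379 -0.2988  0.2529] shift(tool) [-0.2678 -0.0775  0.2159] turn [-0.   -0.21  0.08]
```

>>> jog_arm(increments="255 0 -.01 0 0 0 0;255 0 -.02 0 0 0 0;255 0 -.025 0 0 0 0;255 0 -.025 0 0 0 0;255 -.0268 0 .0216 0 0 0;255 -.0268 0 .0216 0 0 0;255 -.0268 0 .0216 0 0 0;255 -.0268 0 .0216 0 0 0")

```text
time: 11.65
tool_pos: [0.5102, -0.1796, 0.3328]
tool_rot: [0.532, -0.531, 0.466, -0.467]
contact_force: [0.3, -0.5, -3.2]
gripper_width: 0.0547
```

>>> jog_arm(increments="255 -.0268 0 .0216 0 0 0;255 -.0268 0 .0216 0 0 0;255 -.0268 0 .0216 0 0 0;255 -.0268 0 .0216 0 0 0;255 -.0268 0 .0216 0 0 0;255 -.0268 0 .0216 0 0 0;255 0 0 0 0 0 0;255 0 0 0 0 0 0")

```text
time: 12.45
tool_pos: [0.6173, -0.004, 0.3321]
tool_rot: [-0.532, 0.532, -0.466, 0.466]
contact_force: [-0.7, -0.8, -2.4]
gripper_width: 0.0544
```

>>> jog_arm(increments="255 0 .02 0 0 0 0;255 0 .02 0 0 0 0;255 0 .02 0 0 0 0;255 0 .01 0 0 0 0;255 0 .007 0 0 0 0;255 0 .004 0 0 0 0;255 0 .001 0 0 0 0;255 0 0 0 0 0 0")

```text
time: 13.25
tool_pos: [0.6173, -0.0047, 0.2503]
tool_rot: [0.532, -0.532, 0.466, -0.466]
contact_force: [0.7, -0.4, -2.0]
gripper_width: 0.0544
```

>>> jog_arm(increments="255 0 .002 0 0 0 0;255 0 .0015 0 0 0 0;255 0 0 0 0 0 0;0 0 0 0 0 0 0;0 0 0 0 0 0 0;0 0 0 0 0 0 0;0 0 0 0 0 0 0;0 0 0 0 0 0 0")

```text
time: 14.05
tool_pos: [0.6172, -0.0046, 0.2462]
tool_rot: [-0.532, 0.532, -0.466, 0.466]
contact_force: [-0.2, 1.0, -1.0]
gripper_width: 0.0854
```

>>> jog_arm(increments="0 0 -.02 0 0 0 0;0 0 -.03 0 0 0 0;0 0 -.04 0 0 0 0;0 0 -.03 0 0 0 0;0 .03 0 -.015 0 0 0;0 .03 0 -.015 0 0 0;0 .03 0 -.015 0 0 0;0 0 0 0 0 0 0")

```text
time: 14.85
tool_pos: [0.5834, -0.1026, 0.3663]
tool_rot: [-0.531, 0.531, -0.467, 0.467]
contact_force: [1.2, 1.2, 0.2]
gripper_width: 0.0853
```

Run:
```python
from h import *
delta([.4445,-.374,.36],down(.1345)); d=cap('wrist','w6');cv2.imwrite('pics/w6v.png',d['frame'][:,:,::-1])
```

```text
t 14.8 pos [ 0.5834 -0.1026  0.3663] shift(tool) [ 0.2514  0.0066 -0.1724] turn [ 0.02 -0.37  0.06]
```

View pics/w6v.png

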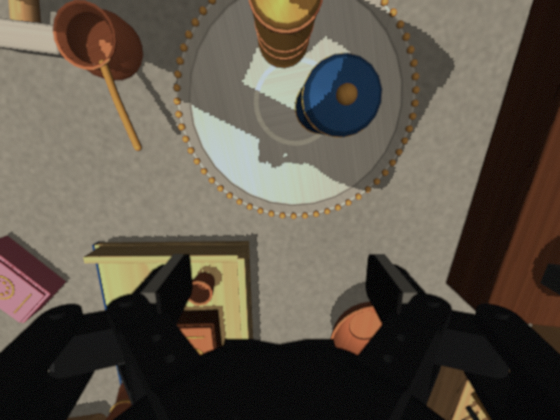

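Both stand on the tray, with the caddy knob at (347,93). The caster is next.

>>> jog_arm(increments="0 .0313 0 -.0215 0 0 0;0 .0313 0 -.0215 0 0 0;0 .0313 0 -.0215 0 0 0;0 .0313 0 -.0215 0 0 0;0 .0313 0 -.0215 0 0 0;0 .0313 0 -.0215 0 0 0;0 .0313 0 -.0215 0 0 0;0 .0313 0 -.0215 0 0 0")

```text
time: 15.7
tool_pos: [0.4463, -0.3711, 0.3663]
tool_rot: [0.532, -0.532, 0.466, -0.466]
contact_force: [0.2, -0.8, 0.8]
gripper_width: 0.0853
```

>>> jog_arm(increments="0 0 0 0 0 0 0;0 0 0 0 0 0 0;0 0 .02 0 0 0 0;0 0 .03 0 0 0 0;0 0 .03 0 0 0 0;0 0 0 0 0 0 0;0 0 0 0 0 0 0;0 0 0 0 0 0 0")

```text
time: 16.5
tool_pos: [0.4472, -0.3702, 0.2882]
tool_rot: [-0.532, 0.532, -0.465, 0.467]
contact_force: [-1.0, 0.7, 0.1]
gripper_width: 0.0856
```

Run:
```python
from h import *
delta([.4445,-.373,.249],down(.1345))
d=cap('wrist','w7');b=cap('scene','s7')
im=np.zeros((420,800,3),np.uint8);im[:,400:]=cv2.resize(b['frame'][190:358,110:270],(400,420));im[:300,:400]=cv2.resize(d['frame'],(400,300))
cv2.imwrite('pics/v7.png',im[:,:,::-1])
```

```text
t 16.5 pos [ 0.4472 -0.3702  0.2882] shift(tool) [ 0.0023  0.0392 -0.0031] turn [-0.08 -0.16  0.11]
```

View pics/v7.png

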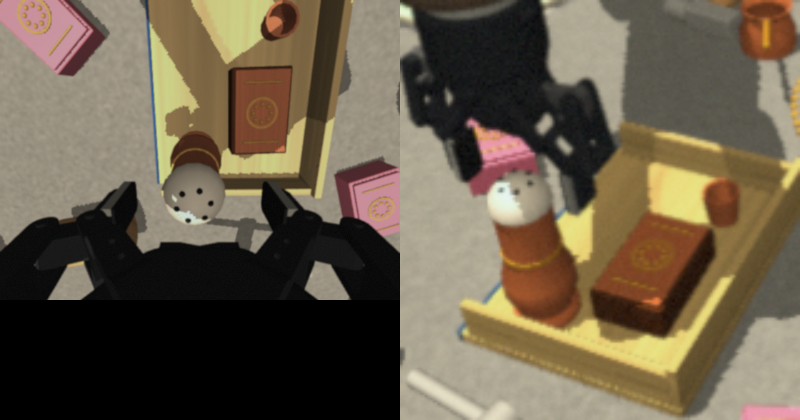

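The caster sits between the open fingers, with its dome at (195,190) against a finger midline of about 199. The block, cup and bay are undisturbed. I'll correct slightly and grip.

>>> jog_arm(increments="0 .0023 0 -.003 0 0 0;0 0 .02 0 0 0 0;0 0 .014 0 0 0 0;0 0 .005 0 0 0 0;0 0 0 0 0 0 0;255 0 0 0 0 0 0;255 0 0 0 0 0 0;255 0 0 0 0 0 0")

```text
time: 17.4
tool_pos: [0.444, -0.3732, 0.2478]
tool_rot: [-0.532, 0.532, -0.466, 0.466]
contact_force: [0.6, 0.5, -0.2]
gripper_width: 0.0443
```

>>> jog_arm(increments="255 0 0 0 0 0 0;255 0 0 0 0 0 0;255 0 0 0 0 0 0;255 0 0 0 0 0 0;255 0 0 0 0 0 0;255 0 0 0 0 0 0;255 0 0 0 0 0 0;255 0 0 0 0 0 0")

```text
time: 18.2
tool_pos: [0.444, -0.3732, 0.2479]
tool_rot: [-0.532, 0.532, -0.466, 0.467]
contact_force: [-0.2, 1.5, 6.4]
gripper_width: 0.0414
```

Run:
```python
from h import *
delta([.567,-.068,.33],down(.1345))
w=ld('w7');print(atz(w,273,266,.130))
```

```text
t 18.2 pos [ 0.444  -0.3732  0.2479] shift(tool) [-0.2864 -0.0823  0.1619] turn [-0.03 -0.2   0.05]
[ 0.44343953 -0.3660298   0.13      ]
```

>>> jog_arm(increments="255 0 -.01 0 0 0 0;255 0 -.02 0 0 0 0;255 0 -.025 0 0 0 0;255 0 -.025 0 0 0 0;255 -.0286 0 .0162 0 0 0;255 -.0286 0 .0162 0 0 0;255 -.0286 0 .0162 0 0 0;255 -.0286 0 .0162 0 0 0")

```text
time: 19.0
tool_pos: [0.4933, -0.25, 0.3277]
tool_rot: [-0.532, 0.532, -0.466, 0.466]
contact_force: [0.7, -1.1, -2.0]
gripper_width: 0.0412
```

>>> jog_arm(increments="255 -.0286 0 .0162 0 0 0;255 -.0286 0 .0162 0 0 0;255 -.0286 0 .0162 0 0 0;255 -.0286 0 .0162 0 0 0;255 -.0286 0 .0162 0 0 0;255 -.0286 0 .0162 0 0 0;255 0 0 0 0 0 0;255 0 0 0 0 0 0")

```text
time: 19.8
tool_pos: [0.5672, -0.0678, 0.3275]
tool_rot: [-0.532, 0.532, -0.466, 0.466]
contact_force: [-0.6, 0.4, -3.1]
gripper_width: 0.0409
```

>>> jog_arm(increments="255 0 .02 0 0 0 0;255 0 .02 0 0 0 0;255 0 .02 0 0 0 0;255 0 .01 0 0 0 0;255 0 .007 0 0 0 0;255 0 .004 0 0 0 0;255 0 .001 0 0 0 0;255 0 0 0 0 0 0")

```text
time: 20.6
tool_pos: [0.5672, -0.0685, 0.2457]
tool_rot: [0.532, -0.532, 0.466, -0.466]
contact_force: [0.0, 0.2, -2.0]
gripper_width: 0.0412
```

>>> jog_arm(increments="255 0 .002 0 0 0 0;255 0 .002 0 0 0 0;255 0 0 0 0 0 0;0 0 0 0 0 0 0;0 0 0 0 0 0 0;0 0 0 0 0 0 0;0 0 0 0 0 0 0;0 0 0 0 0 0 0")

```text
time: 21.4
tool_pos: [0.5671, -0.0684, 0.2412]
tool_rot: [-0.532, 0.532, -0.466, 0.466]
contact_force: [0.5, 0.0, -0.0]
gripper_width: 0.0852
```

>>> jog_arm(increments="0 0 -.02 0 0 0 0;0 0 -.03 0 0 0 0;0 0 -.04 0 0 0 0;0 0 -.02 0 0 0 0;0 .025 0 -.01 0 0 0;0 .035 0 -.013 0 0 0;0 .035 0 -.013 0 0 0;0 .035 0 -.013 0 0 0")

```text
time: 22.2
tool_pos: [0.535, -0.2048, 0.3513]
tool_rot: [-0.532, 0.532, -0.466, 0.466]
contact_force: [0.7, 0.1, 0.2]
gripper_width: 0.0856
```

Run:
```python
from h import *
delta([.504,-.3145,.3],down(.1345))
d=cap('wrist','w8');t=cap('top','t8')
im=np.zeros((420,800,3),np.uint8);im[:,400:]=cv2.resize(t['frame'][110:278,250:410],(400,420));im[:300,:400]=cv2.resize(d['frame'],(400,300))
cv2.imwrite('pics/v8.png',im[:,:,::-1])
```

```text
t 22.2 pos [ 0.535  -0.2048  0.3513] shift(tool) [ 0.1046  0.0514 -0.0451] turn [-0.01 -0.18  0.01]
```

View pics/v8.png

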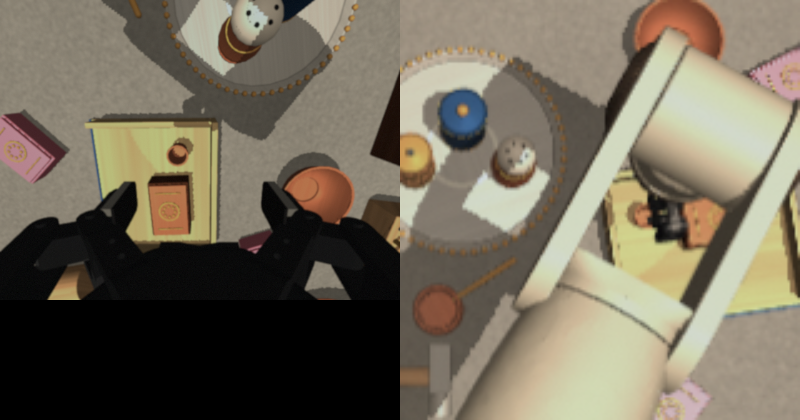

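All three stand on the tray and the block is in place. I'll move over the block with a narrower opening and look once from close by.

>>> jog_arm(increments="40 .026 0 -.0113 0 0 0;40 .026 0 -.0113 0 0 0;40 .026 0 -.0113 0 0 0;40 .0266 0 -.0112 0 0 0;40 0 .03 0 0 0 0;40 0 .03 0 0 0 0;40 0 .03 0 0 0 0;40 0 0.01 0 0 0 0")

```text
time: 23.1
tool_pos: [0.5041, -0.3125, 0.2483]
tool_rot: [-0.532, 0.532, -0.468, 0.465]
contact_force: [-0.3, 0.8, -0.7]
gripper_width: 0.0719
```

Run:
```python
from h import *
delta([.504,-.3145,.19],down(.1345));print(observe()['gripper_width'])
d=cap('wrist','w9');cv2.imwrite('pics/w9v.png',d['frame'][:,:,::-1])
```

```text
t 23.1 pos [ 0.5041 -0.3125  0.2483] shift(tool) [ 0.0021  0.0583 -0.0002] turn [ 0.16 -0.2  -0.17]
0.07194113909186606
```

View pics/w9v.png

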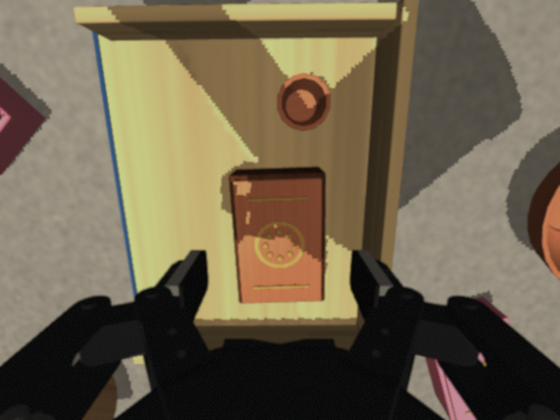

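The block's copper face has corners at about (233,181), (325,175), (323,299) and (240,303). The fingers sit on either side of it.

Run:
```python
from h import *
w=ld('w9');c=np.array([atz(w,*p,.044)[:2] for p in((233,181),(325,175),(323,299),(240,303))]);print(c.mean(0),c.round(4))
for i,j in((0,3),(1,2)):e=c[i]-c[j];print(np.linalg.norm(e),np.arctan2(-e[0],e[1]))
p=c.mean(0)
delta([*p,.187],down(.145))
```

```text
[ 0.50403992 -0.3142645 ] [[ 0.4705 -0.2781]
 [ 0.5249 -0.2672]
 [ 0.5381 -0.3506]
 [ 0.4827 -0.3611]]
0.08391828270889061 0.14643123561529778
0.08441207958517824 0.15765563995246237
t 23.1 pos [ 0.5042 -0.3126  0.2484] shift(tool) [ 0.0018  0.0614 -0.0002] turn [ 0.16 -0.79 -0.17]
```

>>> jog_arm(increments="40 .0018 0 0 0 -1 0;40 0 .02 0 0 0 0;40 0 .02 0 0 0 0;40 0 .015 0 0 0 0;40 0 .007 0 0 0 0;40 0 .003 0 0 0 0;40 0 .0015 0 0 0 0;40 0 0 0 0 0 0", grip_force=60)

```text
time: 23.95
tool_pos: [0.5049, -0.3152, 0.1854]
tool_rot: [-0.536, 0.536, -0.461, 0.462]
contact_force: [-0.7, -0.3, -0.4]
gripper_width: 0.0719
```

>>> jog_arm(increments="255 0 0 0 0 0 0;255 0 0 0 0 0 0;255 0 0 0 0 0 0;255 0 0 0 0 0 0;255 0 0 0 0 0 0;255 0 0 0 0 0 0;255 0 0 0 0 0 0;255 0 0 0 0 0 0")

```text
time: 24.75
tool_pos: [0.5049, -0.3152, 0.1857]
tool_rot: [-0.536, 0.536, -0.461, 0.462]
contact_force: [-1.5, 1.4, 6.8]
gripper_width: 0.0591
```

>>> jog_arm(increments="255 0 -.005 0 0 0 0;255 0 -.01 0 0 0 0;255 0 -.02 0 0 0 0;255 0 -.03 0 0 0 0;255 0 -.03 0 0 0 0;255 0 -.03 0 0 0 0;255 0 -.02 0 0 0 0;255 0 0 0 0 0 0")

```text
time: 25.55
tool_pos: [0.5049, -0.3152, 0.3335]
tool_rot: [0.536, -0.536, 0.46, -0.463]
contact_force: [0.4, 0.1, -2.7]
gripper_width: 0.059
```

Run:
```python
from h import *
d=cap('wrist','w10');b=cap('scene','s10')
im=np.zeros((450,800,3),np.uint8);im[:,400:]=cv2.resize(b['frame'][160:340,120:280],(400,450));im[:300,:400]=cv2.resize(d['frame'],(400,300))
cv2.imwrite('pics/v10.png',im[:,:,::-1])
delta([.5,.0,.36],down(.116+np.pi/2))
```

```text
t 25.6 pos [ 0.5046 -0.3149  0.3296] shift(tool) [-0.3121 -0.0304  0.0421] turn [ 1.000e-02 -8.814e+01  2.000e-02]
```

View pics/v10.png

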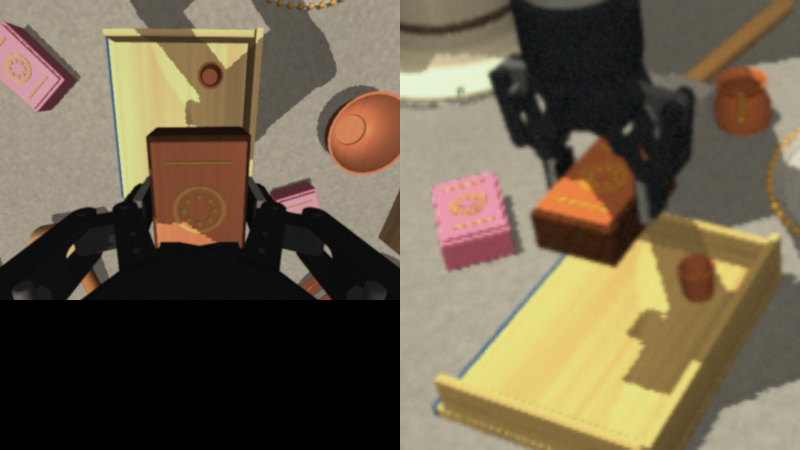

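The block is held level, copper up, and the cup hasn't moved. I'll check the block's offset in the grip and carry it towards the slope.

Run:
```python
from h import *
d=ld('w10');p,R,o=pose()
for uv in((211,195),(347,195)):
    c,r=ray(d,*uv);c=R.inv().apply(c-p);r=R.inv().apply(r);print((c+r*(.1417-c[1])/r[1]).round(4))
```

```text
[-0.0421  0.1417 -0.0272]
[-0.0421  0.1417  0.0277]
```

>>> jog_arm(increments="255 -.0375 -.0035 -.0018 0 0 0;255 -.0375 -.0035 -.0018 0 0 0;255 -.0375 -.0035 -.0018 0 0 0;255 -.0375 -.0035 -.0018 0 0 0;255 -.0375 -.0035 -.0018 0 0 0;255 -.0375 -.0035 -.0018 0 0 0;255 -.0375 -.0035 -.0018 0 0 0;255 -.0375 -.0035 -.0018 0 0 0")

```text
time: 26.45
tool_pos: [0.4453, -0.0191, 0.3565]
tool_rot: [-0.535, 0.536, -0.462, 0.461]
contact_force: [0.9, -0.0, -3.3]
gripper_width: 0.0589
```

>>> jog_arm(increments="255 -.0375 -.0035 -.0018 0 0 0;255 -.0375 -.0035 -.0018 0 0 0;255 -.0375 -.0035 -.0018 0 0 0;255 -.0375 -.0035 -.0018 0 0 0;255 -.0375 -.0035 -.0018 0 0 0;255 -.0375 -.0035 -.0018 0 0 0;255 0 0 0 0 -8 0;255 0 0 0 0 -8 0")

```text
time: 27.25
tool_pos: [0.4016, 0.2015, 0.3773]
tool_rot: [-0.595, 0.597, -0.381, 0.38]
contact_force: [-0.1, -0.1, -2.5]
gripper_width: 0.0588
```

>>> jog_arm(increments="255 0 0 0 0 -8 0;255 0 0 0 0 -8 0;255 0 0 0 0 -8 0;255 0 0 0 0 -8 0;255 0 0 0 0 -8 0;255 0 0 0 0 -8 0;255 0 0 0 0 -8 0;255 0 0 0 0 -8 0")

```text
time: 28.05
tool_pos: [0.402, 0.2004, 0.3772]
tool_rot: [-0.707, 0.707, -0.008, 0.006]
contact_force: [0.2, -0.3, -3.1]
gripper_width: 0.0589
```

Run:
```python
from h import *
S=Ro.from_rotvec([0,0,.116])*Ro.from_rotvec([0,-.30,0]); m=S.as_matrix()
T=Ro.from_matrix(np.c_[m[:,0],-m[:,2],m[:,1]])
for h in(.06,0): delta(np.array([.378,.283,.035])+S.apply([.048,0,.1757+h]),T)
print(observe()['joint_positions'],observe()['gripper_width'])
d=cap('wrist','w11');cv2.imwrite('pics/w11v.png',d['frame'][:,:,::-1])
```

```text
t 28.1 pos [0.402  0.2004 0.3772] shift(tool) [-0.049   0.1029  0.0789] turn [  1.21  -7.75 -17.3 ]
t 28.1 pos [0.402  0.2004 0.3772] shift(tool) [-0.0313  0.1602  0.0814] turn [  1.21  -7.75 -17.3 ]
[ 2.90663627e-01 -1.03722216e-01  1.75273933e+00 -5.33870356e-05
  1.49499488e+00 -1.25977240e+00] 0.05890061438470229
```

View pics/w11v.png

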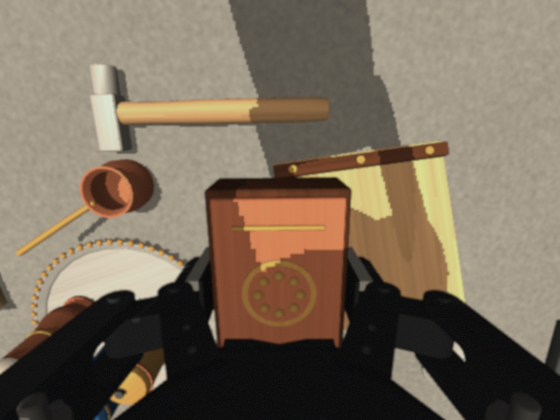

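The carry went well. The cleat screws are visible at (293,168), (361,160) and (429,150), which gives a closer check of the slope pose.

Run:
```python
from h import *
from scipy.optimize import least_squares
d=ld('w11');a=ld('top0')
W=lambda p,q:(Ro.from_rotvec([0,0,p[3]])*Ro.from_rotvec([0,-.30,0])).apply(q)+p[:3]
p0=np.array([.378,.283,.035,.116])
for q,uv in(((-.007,0,.012),(361,160)),((0,-.09,.012),(278,176)),((0,.09,.012),(448,154)),((-.014,-.09,.012),(275,165)),((-.014,.09,.012),(446,143))): print(proj(d,W(p0,np.array(q)))[0].round(1),uv, (atz(d,*uv,W(p0,np.array(q))[2])-W(p0,np.array(q))).round(4))
print('top screw',[ (atz(a,(x-420+.5)/4.2-.5+130,(y+.5)/4.2-.5+175,.0455)).round(4) for x,y in((612,286),(513,298),(710,275))],W(p0,np.array((-.007,0,.012))))
```

```text
[355.8 161.2] (361, 160) [-0.0011  0.0053 -0.    ]
[270.2 179.6] (278, 176) [-0.0036  0.0082 -0.    ]
[444.8 156. ] (448, 154) [-0.002  0.003 -0.   ]
[268.5 166.3] (275, 165) [-0.0012  0.0068  0.    ]
[442.8 142.5] (446, 143) [0.0005 0.0034 0.    ]
top screw [array([0.3674, 0.2811, 0.0455]), array([0.3587, 0.3513, 0.0455]), array([0.3753, 0.212 , 0.0455])] [0.36783518 0.28181556 0.0443954 ]
```

>>> jog_arm(increments="255 0 0 .02 .4 -2.6 -5.8;255 0 0 .02 .4 -2.6 -5.8;255 0 0 .02 .4 -2.6 -5.8;255 0 0 .02 0 0 0;255 0 0 0 0 0 0;255 0 0 0 0 0 0;255 0 0 0 0 0 0;255 0 0 0 0 0 0")

```text
time: 28.9
tool_pos: [0.3989, 0.2798, 0.3786]
tool_rot: [0.704, -0.692, -0.145, -0.068]
contact_force: [-0.2, -0.3, -2.9]
gripper_width: 0.0586
```

```bash
cat > sl.py <<'E'
from h import *
S=Ro.from_rotvec([0,0,.116])*Ro.from_rotvec([0,-.30,0]); m=S.as_matrix()
T=Ro.from_matrix(np.c_[m[:,0],-m[:,2],m[:,1]])
o=np.array([.377,.285,.035])
p,R,_=pose();print('tcp in slope',S.inv().apply(p-o).round(4),'block z',(S.inv().apply(p-o)[2]-.1757).round(4))
for h in(.03,0): delta(o+S.apply([.048,0,.1757+h]),T)
E
python3 sl.py
```

```text
tcp in slope [ 0.1218 -0.0077  0.322 ] block z 0.1463
t 28.9 pos [0.3989 0.2798 0.3786] shift(tool) [-0.0742  0.116   0.0075] turn [ 0.11 -0.35  0.2 ]
t 28.9 pos [0.3989 0.2798 0.3786] shift(tool) [-0.0743  0.146   0.0076] turn [ 0.11 -0.35  0.2 ]
```

>>> jog_arm(increments="255 -.025 .01 .0025 0 -.3 .2;255 -.025 .02 .0025 0 0 0;255 -.024 .02 .0025 0 0 0;255 0 .02 0 0 0 0;255 0 .02 0 0 0 0;255 0 .016 0 0 0 0;255 0 .010 0 0 0 0;255 0 0 0 0 0 0")

```text
time: 29.7
tool_pos: [0.362, 0.283, 0.245]
tool_rot: [0.703, -0.693, -0.145, -0.065]
contact_force: [-0.4, -0.6, -2.9]
gripper_width: 0.0586
```

```bash
python3 sl.py
python3 - <<'E'
from h import *
d=cap('wrist','w12');b=cap('scene','s12')
im=np.zeros((450,800,3),np.uint8);im[:,400:]=cv2.resize(b['frame'][90:225,265:385],(400,450));im[:300,:400]=cv2.resize(d['frame'],(400,300))
cv2.imwrite('pics/v12.png',im[:,:,::-1])
E
```

```text
tcp in slope [ 4.760e-02 -2.000e-04  2.051e-01] block z 0.0294
t 29.7 pos [0.362 0.283 0.245] shift(tool) [ 0.0004 -0.0006  0.0002] turn [ 0.14 -0.01 -0.07]
t 29.7 pos [0.362 0.283 0.245] shift(tool) [0.0004 0.0294 0.0003] turn [ 0.14 -0.01 -0.07]
```

View pics/v12.png

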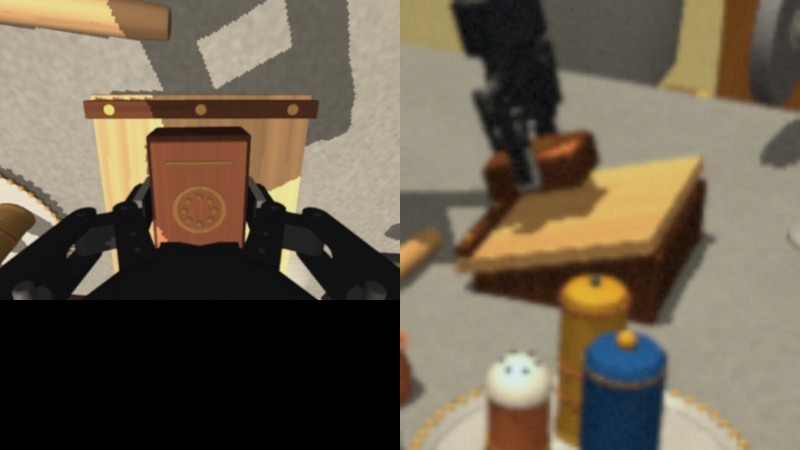

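The block is parallel to the cleat and centred (screw at u=201, block middle at about 199). I'll check its distance to the cleat in the tool frame.

Run:
```python
from h import *
d=ld('w12');p,R,o=pose()
for uv,D in(((281,153),.193),((281,164),.193),((281,140),.193),((281,194),.1417)):
    c,r=ray(d,*uv);c=R.inv().apply(c-p);r=R.inv().apply(r);print((c+r*(D-c[1])/r[1]).round(4))
```

```text
[-0.0556  0.193   0.0024]
[-0.0496  0.193   0.0024]
[-0.0625  0.193   0.0023]
[-0.0442  0.1417  0.002 ]
```

>>> jog_arm(increments="255 0 .01 0 0 0 0;255 0 .008 0 0 0 0;255 0 .004 0 0 0 0;255 0 .002 0 0 0 0;255 0 .0015 0 0 0 0;255 0 .001 0 0 0 0;255 0 0 0 0 0 0;255 0 0 0 0 0 0")

```text
time: 30.6
tool_pos: [0.3697, 0.2844, 0.221]
tool_rot: [0.704, -0.692, -0.146, -0.065]
contact_force: [0.6, -0.6, -2.8]
gripper_width: 0.0589
```

>>> jog_arm(increments="255 0 .001 0 0 0 0;255 0 0.001 0 0 0 0;255 0 0 0 0 0 0;255 0 0 0 0 0 0;255 0 0 0 0 0 0;255 0 0 0 0 0 0;255 0 0 0 0 0 0;255 0 0 0 0 0 0")

```text
time: 31.4
tool_pos: [0.3703, 0.2844, 0.2189]
tool_rot: [0.704, -0.692, -0.146, -0.065]
contact_force: [0.4, -0.2, -2.6]
gripper_width: 0.0587
```

```bash
python3 sl.py
```

```text
tcp in slope [0.0479 0.0002 0.1777] block z 0.002
t 31.4 pos [0.3703 0.2844 0.2189] shift(tool) [ 0.0001 -0.028  -0.0002] turn [0.08 0.04 0.04]
t 31.4 pos [0.3703 0.2844 0.2189] shift(tool) [ 0.0001  0.002  -0.0002] turn [0.08 0.04 0.04]
```

>>> jog_arm(increments="255 0 .001 0 0 0 0;255 0 0 0 0 0 0;255 0 0.0005 0 0 0 0;255 0 0 0 0 0 0;255 0 0.0005 0 0 0 0;255 0 0 0 0 0 0;255 0 0 0 0 0 0;255 0 0 0 0 0 0")

```text
time: 32.2
tool_pos: [0.3706, 0.2845, 0.2179]
tool_rot: [0.704, -0.692, -0.146, -0.065]
contact_force: [-17.3, -7.8, 23.8]
gripper_width: 0.0587
```

>>> jog_arm(increments="255 0 .0005 0 0 0 0;255 0 0 0 0 0 0;255 0 0.0005 0 0 0 0;255 0 0 0 0 0 0;255 0 0.0005 0 0 0 0;255 0 0 0 0 0 0;255 0 0 0 0 0 0;255 0 0 0 0 0 0")

```text
time: 33.0
tool_pos: [0.3707, 0.2845, 0.2178]
tool_rot: [0.704, -0.692, -0.146, -0.065]
contact_force: [-43.2, -19.3, 58.7]
gripper_width: 0.0588
```

In contact. I'll relieve the press, release and look.

>>> jog_arm(increments="255 0 -.002 0 0 0 0;255 0 0 0 0 0 0;40 0 0 0 0 0 0;40 0 0 0 0 0 0;40 0 0 0 0 0 0;40 0 0 0 0 0 0;40 0 0 0 0 0 0;40 0 0 0 0 0 0")

```text
time: 33.8
tool_pos: [0.3707, 0.2844, 0.2174]
tool_rot: [0.704, -0.692, -0.146, -0.065]
contact_force: [-0.6, 0.2, 0.2]
gripper_width: 0.072
```

>>> jog_arm(increments="40 0 -.01 0 0 0 0;40 0 -.02 0 0 0 0;40 0 -.03 0 0 0 0;40 0 -.03 0 0 0 0;0 0 -.03 0 0 0 0;0 0 -.02 0 0 0 0;0 0 0 0 0 0 0;0 0 0 0 0 0 0")

```text
time: 34.6
tool_pos: [0.3292, 0.2798, 0.3516]
tool_rot: [0.704, -0.692, -0.147, -0.065]
contact_force: [0.1, 0.4, -0.5]
gripper_width: 0.0853
```

```bash
python3 sl.py
python3 - <<'E'
from h import *
d=cap('wrist','w13');cv2.imwrite('pics/w13v.png',d['frame'][:,:,::-1])
E
```

```text
tcp in slope [4.770e-02 3.000e-04 3.167e-01] block z 0.141
t 34.6 pos [0.3292 0.2798 0.3516] shift(tool) [ 0.0002  0.111  -0.0002] turn [0.05 0.04 0.09]
t 34.6 pos [0.3292 0.2798 0.3516] shift(tool) [ 1.00e-04  1.41e-01 -2.00e-04] turn [0.05 0.04 0.09]
```

View pics/w13v.png

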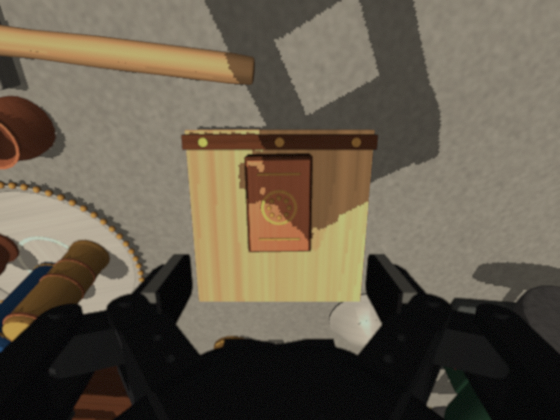

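The block lies square on the board just above the cleat (cleat edge at v≈149, copper from (248,156) to (310,250)), centred on the middle screw at u=279. I'll measure the gap.

```bash
cat > chk.py <<'E'
import sys;from h import *
def run(d,cl,co):
    S=Ro.from_rotvec([0,0,.116])*Ro.from_rotvec([0,-.30,0]); o=np.array([.377,.285,.035])
    def at(uv,z):
        c,r=ray(d,*uv);c=S.inv().apply(c-o);r=S.inv().apply(r);return (c+r*(z-c[2])/r[2]).round(4)
    print('cleat inner',at(cl,.012));C=np.array([at(u,.034) for u in co]);print(C,C.mean(0))
if __name__=='__main__': run(ld('w13'),(279,149),((248,156),(311,155),(310,250),(249,251)))
E
python3 chk.py
python3 - <<'E'
from h import *
delta([.5,.0,.40],down(.1345))
E
```

```text
cleat inner [-0.0008  0.002   0.012 ]
[[ 0.0035 -0.0246  0.034 ]
 [ 0.0026  0.0293  0.034 ]
 [ 0.0904  0.031   0.034 ]
 [ 0.0915 -0.026   0.034 ]] [0.047    0.002425 0.034   ]
t 34.6 pos [0.3293 0.2797 0.3509] shift(tool) [ 0.1454 -0.0059 -0.2977] turn [-13.28  88.24  13.67]
```

The block is at about x=48, y=2 mm in the slope frame, flat and about 3 mm off the cleat, inside the limits. Now I'll take the three back, starting with the mill.

>>> jog_arm(increments="0 0 -.01 0 0 0 5.75;0 0 -.01 0 0 0 5.75;0 0 -.01 0 0 0 5.75;0 0 0 -.02 0 8 0;0 0 0 -.02 0 8 0;0 0 0 -.02 0 8 0;0 0 0 -.02 0 8 0;0 0 0 -.02 0 8 0")

```text
time: 35.45
tool_pos: [0.3076, 0.1816, 0.3796]
tool_rot: [-0.676, 0.678, -0.205, 0.204]
contact_force: [-0.8, -0.4, -0.4]
gripper_width: 0.0853
```

>>> jog_arm(increments="0 0 0 0 0 8 0;0 0 0 0 0 8 0;0 0 0 0 0 8 0;0 0 0 0 0 8 0;0 0 0 0 0 8 0;0 0 0 0 0 8 0;0 0 0 0 0 0 0;0 0 0 0 0 0 0")

```text
time: 36.25
tool_pos: [0.3077, 0.1824, 0.3801]
tool_rot: [-0.536, 0.538, -0.46, 0.46]
contact_force: [0.6, -0.5, -0.6]
gripper_width: 0.0854
```

Run:
```python
from h import *
delta([.568,.0506,.36],down(.1345))
```

```text
t 36.2 pos [0.3077 0.1824 0.3801] shift(tool) [0.1705 0.02   0.2368] turn [0.09 1.19 0.1 ]
```

>>> jog_arm(increments="0 .0213 .0025 .0296 0 0 0;0 .0213 .0025 .0296 0 0 0;0 .0213 .0025 .0296 0 0 0;0 .0213 .0025 .0296 0 0 0;0 .0213 .0025 .0296 0 0 0;0 .0213 .0025 .0296 0 0 0;0 .0213 .0025 .0296 0 0 0;0 .0213 .0025 .0296 .1 1.2 .1", grip_force=40)

```text
time: 37.05
tool_pos: [0.5687, 0.0486, 0.36]
tool_rot: [0.533, -0.532, 0.465, -0.465]
contact_force: [-0.2, 0.8, 0.2]
gripper_width: 0.0853
```

>>> jog_arm(increments="0 0 0 0 0 0 0;0 0 0 0 0 0 0;0 0 0 0 0 0 0;0 0 0 0 0 0 0;0 0 0 0 0 0 0;0 0 0 0 0 0 0;0 0 0 0 0 0 0;0 0 0 0 0 0 0")

```text
time: 37.85
tool_pos: [0.5673, 0.0497, 0.3609]
tool_rot: [0.532, -0.531, 0.466, -0.467]
contact_force: [0.1, 0.7, -1.2]
gripper_width: 0.0854
```

Run:
```python
from h import *
delta([.568,.0506,.2455],down(.1345))
```

```text
t 37.9 pos [0.5673 0.0497 0.3609] shift(tool) [-0.0008  0.1154  0.0006] turn [-0.08 -0.24 -0.01]
```

>>> jog_arm(increments="0 -.0008 .025 .0006 0 -.2 0;0 0 .03 0 0 0 0;0 0 .03 0 0 0 0;0 0 .02 0 0 0 0;0 0 .0085 0 0 0 0;0 0 .002 0 0 0 0;0 0 0 0 0 0 0;255 0 0 0 0 0 0")

```text
time: 38.65
tool_pos: [0.5683, 0.0505, 0.2464]
tool_rot: [0.533, -0.531, 0.465, -0.466]
contact_force: [0.1, -0.1, -0.4]
gripper_width: 0.073
```

>>> jog_arm(increments="255 0 0 0 0 0 0;255 0 0 0 0 0 0;255 0 0 0 0 0 0;255 0 0 0 0 0 0;255 0 0 0 0 0 0;255 0 0 0 0 0 0;255 0 0 0 0 0 0;255 0 0 0 0 0 0")

```text
time: 39.45
tool_pos: [0.5681, 0.0505, 0.2461]
tool_rot: [0.533, -0.532, 0.465, -0.466]
contact_force: [-1.9, -0.6, 6.4]
gripper_width: 0.0472
```

>>> jog_arm(increments="255 0 -.01 0 0 0 0;255 0 -.02 0 0 0 0;255 0 -.025 0 0 0 0;255 0 -.03 0 0 0 0;255 0 0 0 0 0 0;255 0 0 0 0 0 0;255 0 0 0 0 0 0;255 0 0 0 0 0 0")

```text
time: 40.25
tool_pos: [0.5678, 0.0505, 0.3292]
tool_rot: [-0.532, 0.532, -0.466, 0.465]
contact_force: [-0.5, -0.1, -3.5]
gripper_width: 0.0468
```

Run:
```python
from h import *
delta([.427,-.2344,.331],down(.1345))
```

```text
t 40.2 pos [0.5678 0.0505 0.3292] shift(tool) [ 0.2636 -0.0018 -0.1774] turn [ 0.03 -0.05 -0.03]
```

>>> jog_arm(increments="255 0 0 -.03 0 0 0;255 0 0 -.037 0 0 0;255 0 0 -.037 0 0 0;255 0 0 -.037 0 0 0;255 0 0 -.0364 0 0 0;255 .03 0 0 0 0 0;255 .036 0 0 0 0 0;255 .036 0 0 0 0 0")

```text
time: 41.05
tool_pos: [0.4053, -0.0752, 0.3299]
tool_rot: [0.533, -0.532, 0.465, -0.466]
contact_force: [1.2, 0.2, -3.4]
gripper_width: 0.0468
```

>>> jog_arm(increments="255 .036 0 0 0 0 0;255 .036 0 0 0 0 0;255 .036 0 0 0 0 0;255 .033 0 0 0 0 0;255 .0206 0 0 0 0 0;255 0 0 0 0 0 0;255 0 0 0 0 0 0;255 0 0 0 0 0 0")

```text
time: 41.85
tool_pos: [0.4271, -0.2338, 0.3297]
tool_rot: [0.533, -0.532, 0.465, -0.465]
contact_force: [0.2, 0.5, -3.4]
gripper_width: 0.0471
```

Run:
```python
from h import *
delta([.427,-.2344,.2525],down(.1345))
```

```text
t 41.9 pos [ 0.4271 -0.2338  0.3297] shift(tool) [ 0.0006  0.0772 -0.0003] turn [-0.05 -0.03 -0.05]
```

>>> jog_arm(increments="255 0 .02 0 0 0 0;255 0 .02 0 0 0 0;255 0 .02 0 0 0 0;255 0 .01 0 0 0 0;255 0 .005 0 0 0 0;255 0 .002 0 0 0 0;255 0 0 0 0 0 0;255 0 0 0 0 0 0")

```text
time: 42.65
tool_pos: [0.4275, -0.2345, 0.2537]
tool_rot: [0.533, -0.532, 0.465, -0.466]
contact_force: [0.7, -0.8, -3.4]
gripper_width: 0.0471
```

>>> jog_arm(increments="255 0 .001 0 0 0 0;255 0 0 0 0 0 0;0 0 0 0 0 0 0;0 0 0 0 0 0 0;0 0 0 0 0 0 0;0 0 0 0 0 0 0;0 0 0 0 0 0 0;0 0 0 0 0 0 0")

```text
time: 43.45
tool_pos: [0.4273, -0.2344, 0.252]
tool_rot: [0.533, -0.532, 0.465, -0.466]
contact_force: [0.1, -0.2, -0.6]
gripper_width: 0.0855
```

>>> jog_arm(increments="0 0 -.02 0 0 0 0;0 0 -.03 0 0 0 0;0 0 -.03 0 0 0 0;0 0 -.03 0 0 0 0;0 0 0 0 0 0 0;0 0 0 0 0 0 0;0 0 0 0 0 0 0;0 0 0 0 0 0 0")

```text
time: 44.25
tool_pos: [0.4271, -0.2344, 0.361]
tool_rot: [0.533, -0.532, 0.466, -0.465]
contact_force: [-1.0, -0.3, 0.0]
gripper_width: 0.0851
```

Run:
```python
from h import *
d=cap('wrist','w14');cv2.imwrite('pics/w14v.png',d['frame'][:,:,::-1])
delta([.6172,-.0047,.36],down(.1345))
delta([.5672,-.0685,.36],down(.1345))
```

```text
t 44.3 pos [ 0.4271 -0.2344  0.3611] shift(tool) [-0.2023  0.0014  0.219 ] turn [-0.01 -0.06 -0.07]
t 44.3 pos [ 0.4271 -0.2344  0.3611] shift(tool) [-0.1458  0.0013  0.1609] turn [-0.01 -0.06 -0.07]
```

The picture quota is used up, so from here I'll verify numerically. Next the caster.

>>> jog_arm(increments="0 -.0243 0 .0268 0 0 0;0 -.0243 0 .0268 0 0 0;0 -.0243 0 .0268 0 0 0;0 -.0243 0 .0268 0 0 0;0 -.0243 0 .0268 0 0 0;0 -.0243 0 .0268 0 0 0;0 0 0 0 0 0 0;0 0 0 0 0 0 0")

```text
time: 45.1
tool_pos: [0.5673, -0.068, 0.3613]
tool_rot: [0.533, -0.533, 0.465, -0.465]
contact_force: [-0.4, -0.4, 0.6]
gripper_width: 0.0851
```

>>> jog_arm(increments="0 0 0 0 0 0 0;0 0 0 0 0 0 0;0 0 0 0 0 0 0;0 0 0 0 0 0 0;0 0 .02 0 0 0 0;0 0 .02 0 0 0 0;0 0 0 0 0 0 0;0 0 0 0 0 0 0")

```text
time: 45.9
tool_pos: [0.5672, -0.0687, 0.3227]
tool_rot: [0.533, -0.532, 0.465, -0.466]
contact_force: [-0.1, 0.6, -0.2]
gripper_width: 0.0853
```

Run:
```python
from h import *
delta([.5672,-.0685,.2415],down(.1345))
w=ld('w14'); # mill dome: brass blob near predicted knob
print(proj(w,[.427,-.235,.139]))
d=cap('top','t14'); 
for n,P in(('mill',[.427,-.235,.139]),('mill0',[.427,-.235,.139])): 
    f=(d if n=='mill' else ld('top0')); u,v=proj(f,P)[0].astype(int); c=f['frame'][v-14:v+14,u-14:u+14]; print(n,u,v)
    cv2.imwrite(f'pics/{n}.png',c[:,:,::-1])
a=ld('top0')['frame'];t=d['frame'];g=lambda i:cv2.cvtColor(i,cv2.COLOR_RGB2GRAY)
u,v=proj(ld('top0'),[.427,-.235,.139])[0].astype(int)
r=cv2.matchTemplate(t[v-20:v+20,u-20:u+20],a[v-8:v+8,u-8:u+8],cv2.TM_CCOEFF_NORMED);print(cv2.minMaxLoc(r))
```

```text
t 45.9 pos [ 0.5672 -0.0687  0.3227] shift(tool) [-0.0001  0.0812 -0.0001] turn [-0.07 -0.07 -0.01]
[[279.38807199 231.7165859 ]]
mill 355 221
mill0 355 221
(-0.5232416987419128, 0.9407073855400085, (2, 12), (12, 12))
```

The mill is back with zero pixel shift from the start (match 0.94). I'll take the caster.

>>> jog_arm(increments="0 0 .03 0 0 0 0;0 0 .03 0 0 0 0;0 0 .015 0 0 0 0;0 0 .006 0 0 0 0;0 0 0 0 0 0 0;255 0 0 0 0 0 0;255 0 0 0 0 0 0;255 0 0 0 0 0 0")

```text
time: 46.75
tool_pos: [0.5675, -0.0685, 0.2421]
tool_rot: [0.533, -0.532, 0.465, -0.466]
contact_force: [0.4, -0.7, -0.3]
gripper_width: 0.0435
```

>>> jog_arm(increments="255 0 0 0 0 0 0;255 0 0 0 0 0 0;255 0 0 0 0 0 0;255 0 0 0 0 0 0;255 0 0 0 0 0 0;255 0 0 0 0 0 0;255 0 0 0 0 0 0;255 0 0 0 0 0 0")

```text
time: 47.55
tool_pos: [0.5674, -0.0685, 0.2422]
tool_rot: [0.533, -0.532, 0.465, -0.466]
contact_force: [-1.1, 0.1, 6.4]
gripper_width: 0.0411
```

>>> jog_arm(increments="255 0 -.01 0 0 0 0;255 0 -.02 0 0 0 0;255 0 -.025 0 0 0 0;255 0 -.03 0 0 0 0;255 .03 0 0 0 0 0;255 .036 0 0 0 0 0;255 .036 0 0 0 0 0;255 .036 0 0 0 0 0")

```text
time: 48.35
tool_pos: [0.5855, -0.2065, 0.327]
tool_rot: [0.533, -0.532, 0.465, -0.466]
contact_force: [-0.3, -0.1, -3.0]
gripper_width: 0.0411
```

>>> jog_arm(increments="255 .036 0 0 0 0 0;255 .036 0 0 0 0 0;255 .036 0 0 0 0 0;255 .0404 0 0 0 0 0;255 0 0 -.03 0 0 0;255 0 0 -.03 0 0 0;255 0 0 -.03 0 0 0;255 0 0 -.03 0 0 0")

```text
time: 49.15
tool_pos: [0.4852, -0.3684, 0.3264]
tool_rot: [0.533, -0.532, 0.465, -0.466]
contact_force: [0.8, -0.7, -2.0]
gripper_width: 0.0413
```

>>> jog_arm(increments="255 0 0 -.03 0 0 0;255 0 0 -.0118 0 0 0;255 0 0 0 0 0 0;255 0 0 0 0 0 0;255 0 0 0 0 0 0;255 0 0 0 0 0 0;255 0 0 0 0 0 0;255 0 0 0 0 0 0")

```text
time: 49.95
tool_pos: [0.4453, -0.3738, 0.3258]
tool_rot: [0.533, -0.532, 0.465, -0.466]
contact_force: [-0.4, 0.1, -2.1]
gripper_width: 0.0412
```

Run:
```python
from h import *
delta([.444,-.3732,.248],down(.1345))
```

```text
t 50.0 pos [ 0.4453 -0.3738  0.3258] shift(tool) [-0.0007  0.0778 -0.0013] turn [-0.07 -0.03 -0.02]
```

Grip height was .2422 on the tray, so contact in the bay comes at about .2482.

>>> jog_arm(increments="255 -.0007 .02 -.0013 0 0 0;255 0 .02 0 0 0 0;255 0 .02 0 0 0 0;255 0 .01 0 0 0 0;255 0 .005 0 0 0 0;255 0 .002 0 0 0 0;255 0 0.001 0 0 0 0;255 0 0 0 0 0 0")

```text
time: 50.75
tool_pos: [0.4438, -0.3735, 0.2486]
tool_rot: [0.533, -0.532, 0.465, -0.466]
contact_force: [-0.6, -0.4, -2.5]
gripper_width: 0.0414
```

>>> jog_arm(increments="255 0 .0005 0 0 0 0;255 0 0 0 0 0 0;0 0 0 0 0 0 0;0 0 0 0 0 0 0;0 0 0 0 0 0 0;0 0 0 0 0 0 0;0 0 0 0 0 0 0;0 0 0 0 0 0 0")

```text
time: 51.55
tool_pos: [0.4437, -0.3733, 0.2474]
tool_rot: [0.533, -0.532, 0.465, -0.466]
contact_force: [-0.3, -0.1, -0.0]
gripper_width: 0.0852
```

>>> jog_arm(increments="0 0 -.02 0 0 0 0;0 0 -.03 0 0 0 0;0 0 -.03 0 0 0 0;0 0 -.03 0 0 0 0;0 0 0 0 0 0 0;0 0 0 0 0 0 0;0 0 0 0 0 0 0;0 0 0 0 0 0 0")

```text
time: 52.35
tool_pos: [0.4435, -0.3733, 0.3563]
tool_rot: [0.533, -0.532, 0.466, -0.465]
contact_force: [-0.4, 0.4, 0.5]
gripper_width: 0.0856
```

Run:
```python
from h import *
delta([.6172,-.0047,.36],down(.1345))
```

```text
t 52.4 pos [ 0.4435 -0.3733  0.3563] shift(tool) [-0.3422 -0.0031  0.2213] turn [-0.01 -0.05 -0.09]
```

Now to the caddy.

>>> jog_arm(increments="0 -.0342 -.0003 .0221 0 0 0;0 -.0342 -.0003 .0221 0 0 0;0 -.0342 -.0003 .0221 0 0 0;0 -.0342 -.0003 .0221 0 0 0;0 -.0342 -.0003 .0221 0 0 0;0 -.0342 -.0003 .0221 0 0 0;0 -.0342 -.0003 .0221 0 0 0;0 -.0342 -.0003 .0221 0 0 0")

```text
time: 53.15
tool_pos: [0.5828, -0.077, 0.3594]
tool_rot: [0.532, -0.532, 0.466, -0.465]
contact_force: [0.2, 0.3, -0.5]
gripper_width: 0.0857
```

>>> jog_arm(increments="0 -.0342 -.0003 .0221 0 0 0;0 -.0342 -.0003 .0221 0 0 0;0 0 0 0 0 0 0;0 0 0 0 0 0 0;0 0 0 0 0 0 0;0 0 .03 0 0 0 0;0 0 0 0 0 0 0;0 0 0 0 0 0 0")

```text
time: 53.95
tool_pos: [0.6168, -0.0059, 0.331]
tool_rot: [0.532, -0.532, 0.466, -0.466]
contact_force: [0.4, -0.1, 0.1]
gripper_width: 0.0858
```

Run:
```python
from h import *
delta([.6172,-.0047,.2465],down(.1345))
d=cap('top','t15')
A=ld('top0')
for n,P in(('mill',[.427,-.235,.139]),('caster',[.4445,-.374,.135])):
    u,v=proj(A,P)[0].astype(int)
    r=cv2.matchTemplate(d['frame'][v-20:v+20,u-20:u+20],A['frame'][v-8:v+8,u-8:u+8],cv2.TM_CCOEFF_NORMED);print(n,cv2.minMaxLoc(r))
```

```text
t 54.0 pos [ 0.6168 -0.0059  0.331 ] shift(tool) [-0.0011  0.0845  0.0005] turn [-0.02 -0.12 -0.02]
mill (-0.5231015682220459, 0.9400460124015808, (2, 12), (12, 12))
caster (-0.5539566278457642, 0.9890096783638, (0, 14), (12, 12))
```

Mill and caster both match their start positions to the pixel. I'll grip the caddy and take it back.

>>> jog_arm(increments="0 -.001 .03 .0005 0 0 0;0 0 .03 0 0 0 0;0 0 .018 0 0 0 0;0 0 .0065 0 0 0 0;0 0 0 0 0 0 0;255 0 0 0 0 0 0;255 0 0 0 0 0 0;255 0 0 0 0 0 0")

```text
time: 54.8
tool_pos: [0.6175, -0.004, 0.2479]
tool_rot: [0.533, -0.532, 0.465, -0.466]
contact_force: [-6.8, -1.3, 10.3]
gripper_width: 0.0546
```

>>> jog_arm(increments="255 0 0 0 0 0 0;255 0 0 0 0 0 0;255 0 0 0 0 0 0;255 0 0 0 0 0 0;255 0 0 0 0 0 0;255 0 0 0 0 0 0;255 0 0 0 0 0 0;255 0 0 0 0 0 0")

```text
time: 55.6
tool_pos: [0.6174, -0.004, 0.2479]
tool_rot: [0.533, -0.532, 0.465, -0.466]
contact_force: [-7.7, -1.7, 10.7]
gripper_width: 0.0549
```

>>> jog_arm(increments="255 0 -.01 0 0 0 0;255 0 -.02 0 0 0 0;255 0 -.025 0 0 0 0;255 0 -.03 0 0 0 0;255 .03 0 0 0 0 0;255 .034 0 0 0 0 0;255 .034 0 0 0 0 0;255 .034 0 0 0 0 0")

```text
time: 56.4
tool_pos: [0.635, -0.136, 0.3324]
tool_rot: [0.533, -0.532, 0.465, -0.466]
contact_force: [0.9, 0.5, -3.3]
gripper_width: 0.0546
```

>>> jog_arm(increments="255 .034 0 0 0 0 0;255 .034 0 0 0 0 0;255 .034 0 0 0 0 0;255 .0338 0 0 0 0 0;255 0 0 0 0 0 0;255 0 0 0 0 0 0;255 0 0 -.03 0 0 0;255 0 0 -.036 0 0 0")

```text
time: 57.2
tool_pos: [0.5875, -0.2769, 0.3311]
tool_rot: [0.533, -0.532, 0.465, -0.465]
contact_force: [0.4, -1.2, -2.2]
gripper_width: 0.0546
```

Run:
```python
from h import *
delta([.4379,-.2988,.33],down(.1345))
```

```text
t 57.2 pos [ 0.5875 -0.2769  0.3311] shift(tool) [ 0.0015  0.0009 -0.1512] turn [-0.08  0.06 -0.03]
```

>>> jog_arm(increments="255 .0015 0 -.035 0 0 0;255 0 0 -.035 0 0 0;255 0 0 -.035 0 0 0;255 0 0 -.03 0 0 0;255 0 0 -.0145 0 0 0;255 0 0 0 0 0 0;255 0 0 0 0 0 0;255 0 0 0 0 0 0")

```text
time: 58.0
tool_pos: [0.4405, -0.2992, 0.3311]
tool_rot: [0.533, -0.532, 0.465, -0.466]
contact_force: [-1.0, 0.3, -2.9]
gripper_width: 0.0547
```

Run:
```python
from h import *
delta([.4379,-.2988,.254],down(.1345))
```

```text
t 58.0 pos [ 0.4405 -0.2992  0.3311] shift(tool) [-0.0007  0.0771 -0.0027] turn [-0.09 -0.01 -0.01]
```

>>> jog_arm(increments="255 -.0007 .02 -.0035 0 0 0;255 0 .02 0 0 0 0;255 0 .02 0 0 0 0;255 0 .01 0 0 0 0;255 0 .005 0 0 0 0;255 0 .001 0 0 0 0;255 0 0.001 0 0 0 0;255 0 0 0 0 0 0")

```text
time: 58.8
tool_pos: [0.4364, -0.2994, 0.2546]
tool_rot: [0.533, -0.532, 0.465, -0.466]
contact_force: [-0.0, 0.1, -3.4]
gripper_width: 0.0546
```

>>> jog_arm(increments="255 0 .0005 0 0 0 0;255 0 0 0 0 0 0;0 0 0 0 0 0 0;0 0 0 0 0 0 0;0 0 0 0 0 0 0;0 0 0 0 0 0 0;0 0 0 0 0 0 0;0 0 0 0 0 0 0")

```text
time: 59.6
tool_pos: [0.4362, -0.2993, 0.2535]
tool_rot: [0.533, -0.532, 0.465, -0.466]
contact_force: [-0.2, -0.8, -0.0]
gripper_width: 0.0853
```

>>> jog_arm(increments="0 0 -.02 0 0 0 0;0 0 -.03 0 0 0 0;0 0 -.03 0 0 0 0;0 0 -.03 0 0 0 0;0 -.03 -.02 0 0 0 0;0 -.04 0 0 0 0 0;0 -.04 0 0 0 0 0;0 -.04 0 0 0 0 0")

```text
time: 60.4
tool_pos: [0.4155, -0.1493, 0.3836]
tool_rot: [0.533, -0.532, 0.465, -0.466]
contact_force: [1.3, 0.1, 0.2]
gripper_width: 0.0853
```

>>> jog_arm(increments="0 -.04 0 0 0 0 0;0 -.04 0 0 0 0 0;0 0 0 0 0 0 0;0 0 0 0 0 0 0;0 0 0 0 0 0 0;0 0 0 0 0 0 0;0 0 0 0 0 0 0;0 0 0 0 0 0 0")

```text
time: 61.2
tool_pos: [0.4055, -0.0719, 0.3834]
tool_rot: [0.532, -0.532, 0.466, -0.466]
contact_force: [-0.5, -0.2, -0.0]
gripper_width: 0.0851
```

Run:
```python
from h import *
A={'top':ld('top0'),'scene':ld('scene0')}
D={k:cap(k,k+'F') for k in A}
for k in A:
  for n,P,m in(('mill',[.427,-.235,.135],7),('caddy',[.436,-.304,.135],7),('caster',[.4445,-.374,.13],7),('cup',[.505,-.227,.035],6),('millfoot',[.42,-.235,.03],5)):
    u,v=proj(A[k],P)[0].astype(int)
    r=cv2.matchTemplate(D[k]['frame'][v-16:v+16,u-16:u+16],A[k]['frame'][v-m:v+m,u-m:u+m],cv2.TM_CCOEFF_NORMED);_,s,_,l=cv2.minMaxLoc(r);print(k,n,round(s,3),np.array(l)-(16-m))
p,R,o=pose();print(p,o['contact_force'],o['gripper_width'],o['time'])
# block on slope: expected corners vs brightness edges in top
S=Ro.from_rotvec([0,0,.116])*Ro.from_rotvec([0,-.30,0]);O=np.array([.377,.285,.035])
d=D['top'];hsv=cv2.cvtColor(d['frame'],cv2.COLOR_RGB2HSV)
C=O+S.apply([[.003,-.03,.034],[.003,.03,.034],[.093,.03,.034],[.093,-.03,.034]]);q=proj(d,C);print(q.round(1))
diff=cv2.absdiff(d['frame'],A['top']['frame']).sum(2)[160:260,125:220]>90
n,l,st,ce=cv2.connectedComponentsWithStats(diff.astype(np.uint8));i=1+np.argmax(st[1:,4]);print(st[i]+[125,160,0,0,0],ce[i]+[125,160])
```

```text
top mill 0.514 [1 9]
top caddy 0.939 [0 0]
top caster 0.984 [0 0]
top cup 1.0 [0 0]
top millfoot 0.631 [ 3 11]
scene mill 0.992 [0 0]
scene caddy 0.993 [-1  0]
scene caster 0.985 [0 0]
scene cup 0.994 [0 0]
scene millfoot 0.951 [-1  0]
[ 0.40548295 -0.07168764  0.38343739] [0.32107429 0.04478015 0.72644385] 0.08564514593505046 61.3
[[182.9 240.7]
 [162.6 243. ]
 [157.5 213.1]
 [178.1 210.7]]
[159 208  27  34 671] [172.13710879 223.56929955]
```

All checks agree with the start positions, so I'm handing in.

```bash
python3 -c "
from workcell import env
print(env.job_done())"
```

```text
the job is handed in; nothing more can be done
None
```

The job is handed in. I stood the mill, caddy and caster on the tray and set the block on the sloped rest. I then put the three back in the bay, mill first, then caster, then caddy. It took about 61 s of the 152 s; `job_done` gives no verdict.

**What the last checks showed:**
- **Mill, caster, caddy and cup:** all matched their starting images to within 1 pixel in the scene view. In the top view, caddy, caster and cup showed no shift.
- **Block:** measured by the wrist camera just after release, it was flat and copper up, at about x = 48 mm, y = 2 mm in the slope frame. That is about 3 mm above the cleat and inside the limits.
- **Robot:** clear of everything at the end, with contact force near zero.

**What failed or disagreed:**
- **Mill in the last top view:** the match failed (0.51), probably because the arm or its shadow covers that spot. An earlier top view, before the arm moved there, showed no shift (0.94).
- **Block in the last top view:** its changed region sits 2–3 pixels from where I predicted. I put this down to the block's shadow and did not check further.
- **Placing force:** the wrist reading reached about 75 N while pressing the block onto the board, below the 120 N limit. I eased off before releasing.

The 16-picture viewing limit was used up after the block was placed, so the three returns were checked by image matching, not by eye.

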